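# Show the spun tube to the inspection camera

## Task

Take the grey dome lid off the centrifuge bucket and hang it over the round head of the lid stand, like a hat on a hat stand, and let go of it. Then draw the tube out of the bucket and hold it in the air, cap up, in front of the camera: its conical tip in the middle of the view 120 mm in front of the lens, the tube square to the line of sight and leaning in the camera's own upright plane, so that it is upright in the picture. Finish while still holding the tube there, still; do not bump the camera or shift the rack, bottle and tip box.

Things in the scene. Friction and masses are not known exactly. Their poses are not given: they have to be found in the camera images.
- bucket: Aluminium centrifuge bucket, upright and fixed, on a round steel base plate 90 mm across and 6 mm thick. Origin: centre of the plate's underside, on the bench; z up, the bore's axis. Body 66 mm across up to a shoulder 78 mm above the bench, then a neck 50 mm across up to 85 mm; bore 34 mm across, its floor 8 mm above the bench. The lid rests on the shoulder, loosely round the neck.
- lid: Grey plastic dome lid of the bucket, an upside-down cup, loose, about 70 g: 62 mm across outside, 54 mm inside, 54 mm deep inside, its flat top 58 mm above the rim; on top a round grip knob 24 mm across and 26 mm tall (84 mm overall). Origin: centre of the open rim (underside); z up along its axis. At the start it is on the bucket, over the tube.
- lid_stand: Steel lid stand, fixed: base disc 90 mm across, thin post 12 mm across, on top a round rubber head 28 mm across and 8 mm thick. Origin: centre of the base's underside, on the bench; z up along the post. The top of the head is 120 mm above the bench; a lid hanging properly has the inside of its top lying on the head, its rim then 66 mm above the bench. Bucket and stand may be either way round, left or right.
- tube: Conical centrifuge tube, loose, about 50 g: white body 29 mm across, tapering over the lowest 17 mm to a flat tip 12 mm across; blue screw cap 34 mm across and 20 mm tall at the top; 118 mm overall. Origin: centre of the tip's underside; z along the tube towards the cap. It stands in the bucket on the bore's floor, under the lid, cap 106 to 126 mm above the bench, so 41 mm stands out above the neck once uncovered.
- tube_tip (a point): Point on the tube's axis inside its conical tip, 12 mm from the tube's end; z along the tube towards the cap. This is what the camera is to see.
- lens (a point): Centre of the front glass of the inspection camera's black lens (38 mm across). The camera is a white box 50 mm wide and 46 mm high in a yoke on a fixed aluminium post, facing the robot's side, its tilt axis 250 mm above the bench and 50 mm behind the lens glass. Axes as for focus.
- focus (a point): The spot to be shown: on the camera's line of sight, 120 mm in front of the lens glass (170 mm from the tilt axis). It turns with the camera: x points back along the line of sight towards the camera, y sideways and level, z is the camera's own up direction (square to the line of sight). A well-presented tube has its tip point here and its z along this z, so it leans away from the camera at the top by the camera's downward tilt.
- cam_head (a joint): Downward tilt of the camera, rad: 0 looks level, positive looks down. It starts anywhere between 0.05 and 0.45 and is stiff, to be left as it is.
- rack: Bystander: red plastic tube rack, 100 x 190 mm, 61 mm high, with three other blue-capped tubes stuck in it (124 mm high overall), not to be used. Origin: centre of its underside.
- bottle: Bystander: glass reagent bottle, 72 mm across, 150 mm high, with a cap. Origin: centre of its underside.
- tip_box: Bystander: pipette tip box, 85 x 122 mm, 67 mm high. Origin: centre of its underside.
There are look-alikes about, which are no part of the job. Leave any orange look-alike of the lid alone.

How it is judged:
By the outcome, as a careful person would: the job done as asked, in the order asked, and still so for the second after the job is handed in, while the arm keeps its last pose, push and grip.
It also fails if it takes over 67 s, if anything falls off the work surface, if the arm or the gripper's body presses on something with over 40 N, if the wrist force passes 120 N, or if a joint passes its speed limit or range.

## Robot

A 6-joint arm with a two-finger parallel gripper is mounted at the origin on the work surface. World frame = base frame: x ahead of the robot, y to its left, z up, the work surface at z = 0. Lengths are in m, angles in rad, forces in N, time in s.
With the tool pointing down it reaches from about 0.375 to 0.9 m from the base axis. Payload 3.1 kg.
Tool frame: the origin (TCP) lies midway between the tips of the shut fingers; the grasp point (between the pads) lies 19 mm behind it; z points along the fingers, x is the direction in which the jaws open and shut, and the axes are right-handed (so a half turn about z gives the same grasp; the last joint's range is limited). The gripper opens to 87 mm and grips with 3 to 60 N. Pads are 19 mm wide; open, the fingers measure 117 mm over their backs; the gripper's body (75 mm by 190 mm) begins 51 mm behind the grasp point.
Start: joints at [-1.306, 0.527, 1.433, -0, 1.181, -0.178], TCP at [0.268, -0.565, 0.223] pointing down, gripper open.
Joint ranges: [-3.08, 3.08], [-0.75, 2.2], [0.22, 2.44], [-1.43, 4.57], [0, 2.65], [-2.85, 2.85]. Speed limits (rad/s): [2.79, 2.79, 3.14, 3.14, 3.14, 3.14].

## Interface

Orientations are given as a unit quaternion [x, y, z, w].
In Python, from rig import * gives the robot as it stands.
- The arm moves only by the tool drive_tool, never from a script. Its argument "plan" is a list of rows, each an object with "offset": the shift along the tool's x, y, z in cm, a list of three; "delta_rot": the turn, a rotation vector about the tool's x, y, z in degrees, a list of three; "jaw": the finger opening in cm, from 0 to 8.7. In form: [{"offset": [dx, dy, dz], "delta_rot": [wx, wy, wz], "jaw": jaw}, ...]. A call has exactly 8 rows; each row is the pose to reach, as a shift and turn from the pose commanded when the call began, along the tool's axes at that moment; what a row does not reach only later rows make up. A row lasts 1/12 s, in which the tool goes at most 41.7 mm and 7.16 degrees, less where a joint would pass 70% of its speed; a pose out of reach is approached as far as the arm can. A call with a gripper value outside its range is refused whole. The fingers move at their own pace and stop on an object; "squeeze" is the grip in N (left out, the last holds). Time passes only in rows, so rows that repeat a pose let the fingers close, or fill a call up. It gives the time, the measured TCP pose, the force and the opening at its end, in the units of the state.
- get_obs(): the state, without advancing time (a new reading comes with each control period).
- camera(name): name is "side" or "top" or "wrist"; returns the picture (400x640x3 uint8, red, green, blue); there is no depth.
- calibration(name): a dict with "K" (3x3 intrinsics, pixels), "pose" (4x4, takes a point from camera to world coordinates); the wrist camera has in their place "tool_from_camera" (4x4, takes a point from camera to tool coordinates, whose origin is the TCP and whose axes are the tool frame's). Camera axes: x right, y down, z forward; pixel columns grow to the right and rows downward; lengths in m; the calibration is good to about 2 mm. A picture is of the moment at which its call begins: read the wrist's pose just before it. calibration takes no time and is no camera call.
- hand_in(): hands the job in, once; it reports no verdict.
The state is a dict: "time": time; "q": joint angles; "joint_velocities": joint speeds; "joint_torque": joint torques, N m; "position": TCP position; "tool_rot": TCP orientation; "ft_force": force on the tool from outside, world axes, zero at the start; "moment": the same for the moment, N m; "grip_width": finger opening in m.
Only numpy, scipy, OpenCV 4.12 (cv2) and the standard library are available. Lean on these libraries where they do the work, as an engineer would, in place of code of your own. Each camera call takes 0.05 s, during which the arm holds its last target.

## Working session

There is one attempt and no reset: what is moved stays moved. The work goes in short steps, Python scripts to look and compute and a tool call to move; the robot and the scene stay as the last step left them, time stands still between calls to the robot, and variables do not carry over. Pictures are saved under pics/ and viewed, and the job is handed in when it is done.

Besides the shell and the picture viewer there is one more tool, called after "Request:" as a command line: name --argument value ..., lists and objects as JSON in quotes. drive_tool: Moves the arm, as the interface text tells. Its arguments: {"type":"object","properties":{"plan":{"type":"array","items":{"type":"object","properties":{"offset":{"type":"array","items":{"type":"number"}},"delta_rot":{"type":"array","items":{"type":"number"}},"jaw":{"type":"number"}}}},"squeeze":{"type":"number"}},"required":["plan"]}

```bash
ls; mkdir -p pics
python3 - <<'E'
from rig import *
import cv2
o=get_obs();print(o)
for n in ("side","top","wrist"):
    c=calibration(n);print(n,c)
    cv2.imwrite(f"pics/a_{n}.png",camera(n)[:,:,::-1])
E
```

```text
pics
{'time': 0.0, 'q': array([-1.30648672e+00,  5.28457614e-01,  1.43388087e+00, -1.12819361e-05,
        1.18142834e+00, -1.78504559e-01]), 'joint_velocities': array([ 0.00014996,  0.00100405,  0.00050068,  0.00051705, -0.00059791,
       -0.0001249 ]), 'joint_torque': array([-4.40550593e-04, -4.40043032e+01, -1.76591617e+01,  6.32395735e-02,
        5.81452169e-02, -1.66751497e-04]), 'position': array([ 0.2676293 , -0.56399061,  0.22158373]), 'tool_rot': array([ 8.45129011e-01, -5.34561291e-01, -8.04474494e-04, -7.31167229e-04]), 'ft_force': array([-0.28336881, -0.34616442, -0.04352339]), 'moment': array([0.00282779, 0.02301245, 0.01720035]), 'grip_width': 0.08671075017666928}
side {'K': array([[465.04176408,   0.        , 319.86503012],
       [  0.        , 465.04176408, 200.57734179],
       [  0.        ,   0.        ,   1.        ]]), 'pose': array([[ 0.99186014, -0.1017372 ,  0.07657025,  0.41746992],
       [-0.12705041, -0.75075769,  0.64824462, -1.11441971],
       [-0.00846489, -0.65269628, -0.75757238,  1.35615008],
       [ 0.        ,  0.        ,  0.        ,  1.    
[... 256 characters left out ...]
977481, -0.01278752,  0.01693515, -0.08531632],
       [-0.01612653, -0.06088908, -0.99801426,  1.80470857],
       [ 0.        ,  0.        ,  0.        ,  1.        ]])}
wrist {'K': array([[297.65246668,   0.        , 312.14094218],
       [  0.        , 297.65246668, 202.18022042],
       [  0.        ,   0.        ,   1.        ]]), 'tool_from_camera': array([[ 9.99998712e-01, -8.11833040e-04, -1.38484642e-03,
         3.93654514e-04],
       [ 1.17332359e-03,  9.58402613e-01,  2.85417333e-01,
        -7.81365959e-02],
       [ 1.09552921e-03, -2.85418590e-01,  9.58402331e-01,
        -1.62232786e-01],
       [ 0.00000000e+00,  0.00000000e+00,  0.00000000e+00,
         1.00000000e+00]])}
```

View pics/a_side.png

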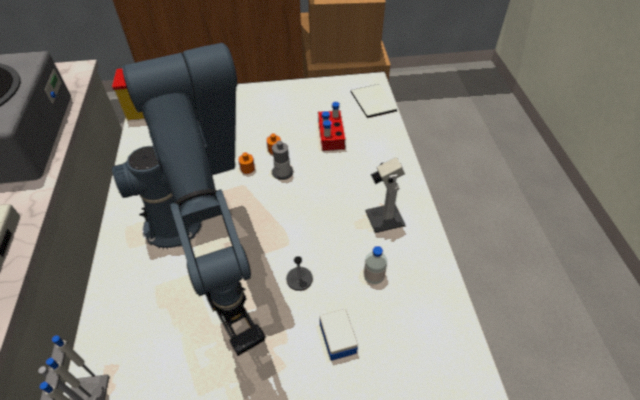

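View pics/a_top.png

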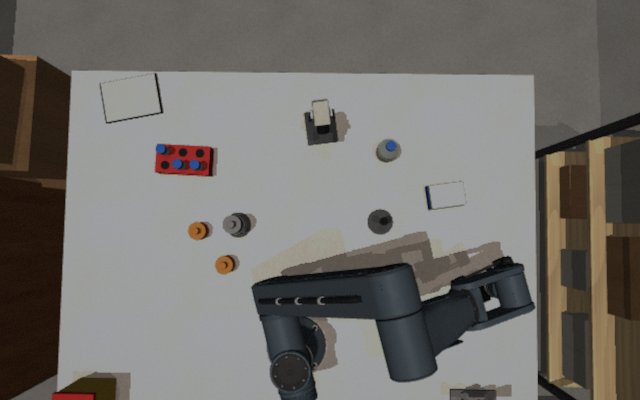

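View pics/a_wrist.png

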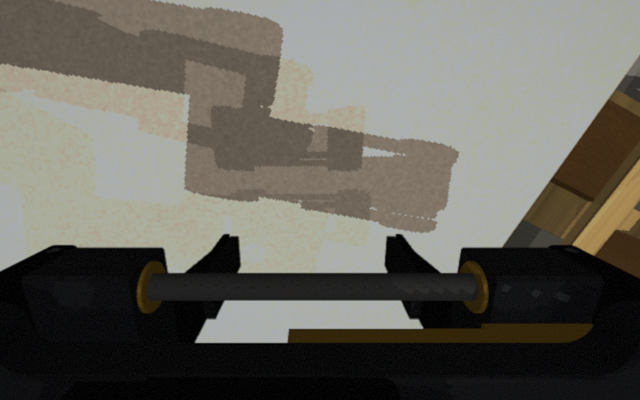

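Run:
```python
import cv2
s=cv2.imread("pics/a_side.png");t=cv2.imread("pics/a_top.png")
a=cv2.resize(s[120:300,225:425],None,fx=4,fy=4,interpolation=cv2.INTER_CUBIC)[:720,:800]
cv2.imwrite("pics/b1.png",cv2.resize(s[130:190,230:310],None,fx=8,fy=8,interpolation=cv2.INTER_CUBIC))
cv2.imwrite("pics/b2.png",cv2.resize(s[150:240,350:430],None,fx=6,fy=6,interpolation=cv2.INTER_CUBIC))
cv2.imwrite("pics/b3.png",cv2.resize(t[195:280,180:280],None,fx=7,fy=7,interpolation=cv2.INTER_CUBIC))
cv2.imwrite("pics/b4.png",cv2.resize(t[85:155,285:355],None,fx=8,fy=8,interpolation=cv2.INTER_CUBIC))
p=[cv2.resize(s[245:295,270:330],None,fx=6,fy=6,interpolation=cv2.INTER_CUBIC),cv2.resize(t[200:250,350:410],None,fx=6,fy=6,interpolation=cv2.INTER_CUBIC)]
import numpy as np
cv2.imwrite("pics/b5.png",np.hstack(p))
```

```text
(no output)
```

View pics/b1.png

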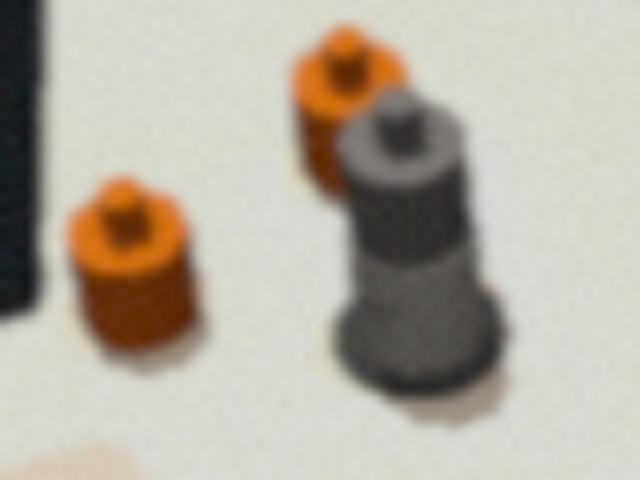

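View pics/b2.png

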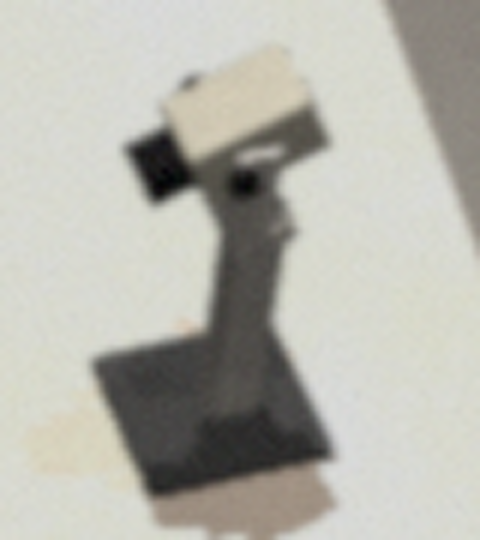

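View pics/b3.png

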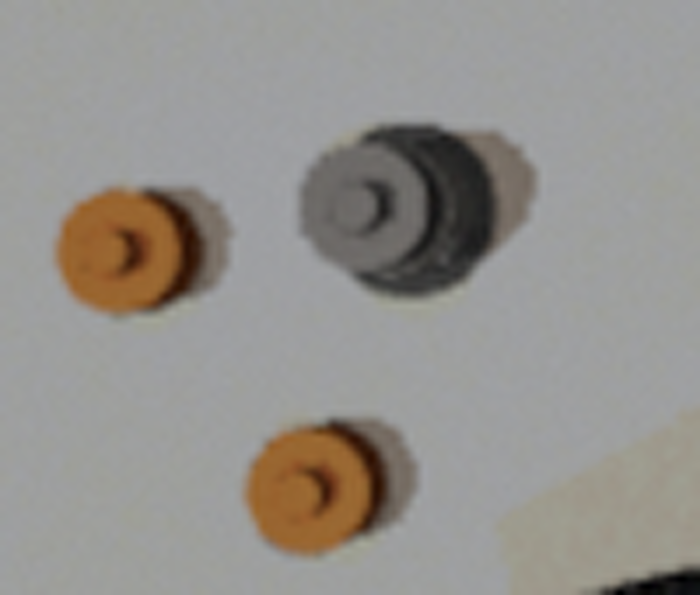

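View pics/b4.png

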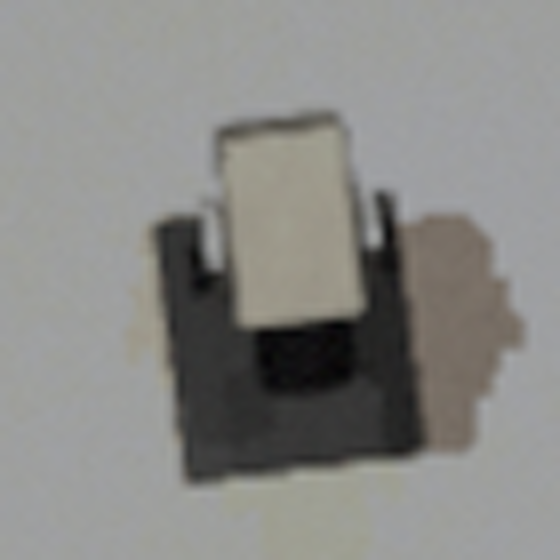

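View pics/b5.png

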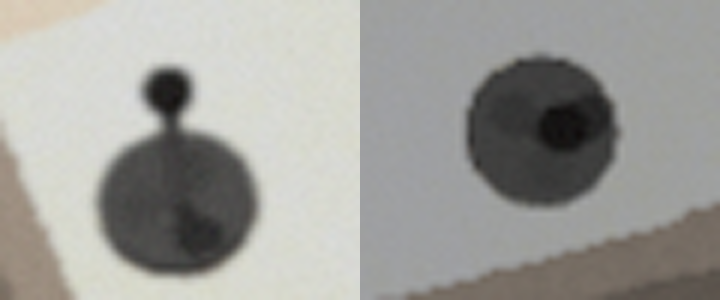

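```bash
cat > h.py <<'E'
import numpy as np, cv2
from rig import *
from scipy.spatial.transform import Rotation as R
def ray(name,uv,T=None):
    c=calibration(name); P=c["pose"] if T is None else T
    d=P[:3,:3]@np.linalg.inv(c["K"])@np.array([uv[0],uv[1],1.]); return P[:3,3],d/np.linalg.norm(d)
def tri(rs):
    A=np.zeros((3,3));b=np.zeros(3)
    for o,d in rs:
        M=np.eye(3)-np.outer(d,d);A+=M;b+=M@o
    x=np.linalg.solve(A,b); return x,[np.linalg.norm((np.eye(3)-np.outer(d,d))@(x-o))*1000 for o,d in rs]
def onz(r,z): o,d=r; return o+d*(z-o[2])/d[2]
def proj(name,X,T=None):
    c=calibration(name); P=c["pose"] if T is None else T
    p=P[:3,:3].T@(np.asarray(X)-P[:3,3]); p=c["K"]@p; return p[:2]/p[2]
def wristT(o=None):
    o=o or get_obs(); T=np.eye(4);T[:3,:3]=R.from_quat(o["tool_rot"]).as_matrix();T[:3,3]=o["position"]
    return T@calibration("wrist")["tool_from_camera"]
E
python3 - <<'E'
from h import *
np.set_printoptions(precision=4,suppress=True)
for n,s,t in [("knob",(279.9,142.7),(230.7,224.6)),("head",(297.8,259.7),(383.3,220.8)),("lens",(373.2,179.5),(323.5,133.1))]:
    s=np.array(s)-.4;t=np.array(t)-.4
    print(n,*tri([ray("side",s),ray("top",t)]))
# tri base discs
s=cv2.imread("pics/a_side.png");t=cv2.imread("pics/a_top.png")
for nm,im,box in [("side",s,(245,295,270,330)),("top",t,(200,250,350,410))]:
    a,b,c,d=box; g=im[a:b,c:d].max(2)
    m=(g<(110 if nm=="side" else 95)).astype(np.uint8)
    n,l,st,ce=cv2.connectedComponentsWithStats(m); print(nm,[(st[i],ce[i]+[c,a]) for i in range(1,n) if st[i,4]>20])
    m=(g<45).astype(np.uint8)
    n,l,st,ce=cv2.connectedComponentsWithStats(m); print(nm,"dark",[(st[i],ce[i]+[c,a]) for i in range(1,n) if st[i,4]>10])
# camera box top edges in top view
print(onz(ray("top",(285+150/8-.4,85+475/8)),0))
base=[(190,478),(428,455),(395,200),(157,222)]
for p in base: print("base",onz(ray("top",(285+p[0]/8-.4,85+p[1]/8-.4)),0.01))
for p in [(240,325),(365,312),(340,122),(220,132)]:print("boxtop",onz(ray("top",(285+p[0]/8-.4,85+p[1]/8-.4)),0.27))
E
```

```text
knob [0.4228 0.2159 0.1641] [np.float64(0.36907032688131797), np.float64(0.3690703268812648)]
head [ 0.4417 -0.2885  0.117 ] [np.float64(0.8750266626410578), np.float64(0.8750266626410619)]
lens [ 0.7158 -0.0843  0.2335] [np.float64(0.9224260376837415), np.float64(0.9224260376838666)]
side [(array([ 17,  12,  25,  34, 517], dtype=int32), array([298.9323, 276.6925]))]
side dark [(array([25, 13,  6,  6, 24], dtype=int32), array([297.625 , 260.0833]))]
top [(array([ 18,  10,  25,  24, 474], dtype=int32), array([379.6878, 221.4241])), (array([42, 45, 18,  5, 50], dtype=int32), array([402.62, 247.72]))]
top dark [(array([29, 16, 12,  9, 80], dtype=int32), array([384.7125, 220.225 ]))]
[ 0.7168 -0.0129  0.    ]
base [ 0.7154 -0.0314  0.01  ]
base [ 0.727  -0.1386  0.01  ]
base [ 0.8433 -0.1224  0.01  ]
base [ 0.8322 -0.0147  0.01  ]
boxtop [ 0.7308 -0.0577  0.27  ]
boxtop [ 0.7364 -0.1059  0.27  ]
boxtop [ 0.8108 -0.0953  0.27  ]
boxtop [ 0.8064 -0.0489  0.27  ]
```

```bash
cat >> h.py <<'E'
def tgt(pos,xang=98.0,lean=0.0):
    """tool pointing down, tool x at heading xang deg; lean: tilt of tool axis about tool x (deg) so that tool z swings towards +y_tool"""
    a=np.radians(xang); x=np.array([np.cos(a),np.sin(a),0]); z=np.array([0,0,-1.]); y=np.cross(z,x)
    M=np.c_[x,y,z]; M=M@R.from_euler('x',-lean,degrees=True).as_matrix()
    return np.array(pos,float),M
def move(pos,xang=98.0,lean=0.0,M=None):
    o=get_obs();M0=R.from_quat(o["tool_rot"]).as_matrix();p,Mt=tgt(pos,xang,lean)
    if M is not None: Mt=M
    d=M0.T@(p-o["position"])*100; r=R.from_matrix(M0.T@Mt).as_rotvec(degrees=True)
    print("t",round(o["time"],2),"pos",np.round(o["position"],4),"F",np.round(o["ft_force"],1),"w",round(o["grip_width"],4))
    print("offset cm",np.round(d,2),"rot deg",np.round(r,2),"|rot|",np.linalg.norm(r).round(1))
E
python3 - <<'E'
from h import *
move((.385,-.33,.33),-10)
move((.385,-.33,.33),98)
E
```

```text
t 0.15 pos [ 0.2677 -0.5642  0.2218] F [ 0.1 -0.8  0.3] w 0.0866
offset cm [-16.15 -20.64 -10.79] rot deg [ -0.06   0.08 -54.63] |rot| 54.6
t 0.15 pos [ 0.2677 -0.5642  0.2218] F [ 0.1 -0.8  0.3] w 0.0866
offset cm [-16.15 -20.64 -10.79] rot deg [-1.4000e-01 -0.0000e+00 -1.6263e+02] |rot| 162.6
```

Request:
drive_tool --plan '[{"offset": [-2,-2.6,-1.4],"delta_rot": [0,0,-6.5],"jaw": 8.7},{"offset": [-4,-5.2,-2.8],"delta_rot": [0,0,-13],"jaw": 8.7},{"offset": [-6,-7.8,-4.2],"delta_rot": [0,0,-20],"jaw": 8.7},{"offset": [-8,-10.4,-5.6],"delta_rot": [0,0,-27],"jaw": 8.7},{"offset": [-10,-13,-7],"delta_rot": [0,0,-34],"jaw": 8.7},{"offset": [-12,-15.6,-8.4],"delta_rot": [0,0,-41],"jaw": 8.7},{"offset": [-14,-18.2,-9.8],"delta_rot": [0,0,-48],"jaw": 8.7},{"offset": [-16.2,-20.6,-10.8],"delta_rot": [0,0,-55],"jaw": 8.7}]'

```text
time: 0.82
position: [0.3854, -0.3289, 0.3316]
tool_rot: [0.997, -0.081, 0.001, 0.0]
ft_force: [0.4, -0.8, 1.2]
grip_width: 0.0866
```

Run:
```python
from h import *
move((.46,-.1,.36),45)
```

```text
t 0.82 pos [ 0.3854 -0.3289  0.3316] F [ 0.4 -0.8  1.2] w 0.0866
offset cm [  3.67 -23.79  -2.85] rot deg [ 8.000e-02 -5.000e-02 -5.429e+01] |rot| 54.3
```

Request:
drive_tool --plan '[{"offset": [0.4,-3,-0.4],"delta_rot": [0,0,-7],"jaw": 8.7},{"offset": [0.9,-6,-0.7],"delta_rot": [0,0,-14],"jaw": 8.7},{"offset": [1.4,-9,-1.0],"delta_rot": [0,0,-21],"jaw": 8.7},{"offset": [1.8,-12,-1.4],"delta_rot": [0,0,-28],"jaw": 8.7},{"offset": [2.3,-15,-1.8],"delta_rot": [0,0,-35],"jaw": 8.7},{"offset": [2.8,-18,-2.1],"delta_rot": [0,0,-42],"jaw": 8.7},{"offset": [3.2,-21,-2.5],"delta_rot": [0,0,-48],"jaw": 8.7},{"offset": [3.7,-23.8,-2.9],"delta_rot": [0,0,-54],"jaw": 8.7}]'

```text
time: 1.48
position: [0.4606, -0.0997, 0.3595]
tool_rot: [0.925, 0.38, -0.0, -0.0]
ft_force: [0.7, 0.7, -0.7]
grip_width: 0.087
```

Run:
```python
from h import *
move((.43,.03,.36),98)
```

```text
t 1.48 pos [ 0.4606 -0.0997  0.3595] F [ 0.7  0.7 -0.7] w 0.087
offset cm [  6.94 -11.38  -0.04] rot deg [-5.000e-02 -2.000e-02 -5.332e+01] |rot| 53.3
```

Request:
drive_tool --plan '[{"offset": [0.9,-1.4,0],"delta_rot": [0,0,-7],"jaw": 8.7},{"offset": [1.8,-2.8,0],"delta_rot": [0,0,-14],"jaw": 8.7},{"offset": [2.7,-4.2,0],"delta_rot": [0,0,-21],"jaw": 8.7},{"offset": [3.6,-5.7,0],"delta_rot": [0,0,-28],"jaw": 8.7},{"offset": [4.5,-7.2,0],"delta_rot": [0,0,-35],"jaw": 8.7},{"offset": [5.3,-8.6,0],"delta_rot": [0,0,-42],"jaw": 8.7},{"offset": [6.1,-10,0],"delta_rot": [0,0,-48],"jaw": 8.7},{"offset": [6.9,-11.4,0],"delta_rot": [0,0,-53.3],"jaw": 8.7}]'

```text
time: 2.15
position: [0.4298, 0.029, 0.3593]
tool_rot: [0.656, 0.754, -0.0, -0.0]
ft_force: [0.0, 0.6, 1.4]
grip_width: 0.0873
```

Run:
```python
from h import *
T=wristT();im=camera("wrist");np.savez("w1.npz",T=T);cv2.imwrite("pics/w1.png",im[:,:,::-1])
for X in [(.4228,.2159,.162),(.7158,-.0843,.2335),(.4417,-.2885,.118)]: print(proj("wrist",X,T))
move((.41,.20,.30),98)
```

```text
[460.782768   194.66094144]
[192.15709855 400.30631512]
[ 76.78282803 149.88920365]
t 2.2 pos [0.4286 0.0314 0.3593] F [-1.3  1.3 -0.1] w 0.0869
offset cm [16.94  0.58  5.98] rot deg [-0.07 -0.18  0.21] |rot| 0.3
```

View pics/w1.png

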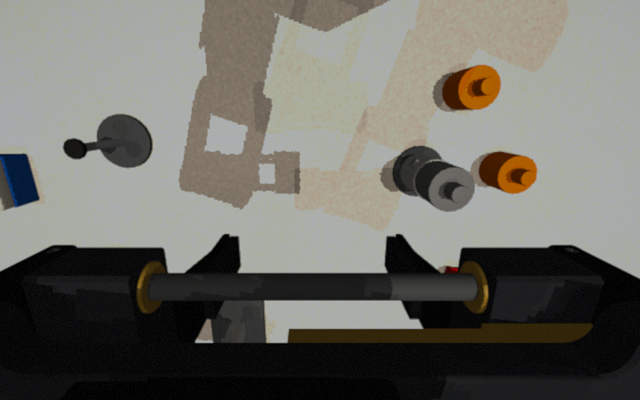

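Run:
```python
from h import *
o=get_obs();T=wristT(o);im=camera("wrist");np.savez("w1.npz",T=T);cv2.imwrite("pics/w2.png",im[:,:,::-1])
print(o["joint_velocities"].round(3),o["time"])
for X in [(.4228,.2159,.162),(.7158,-.0843,.2335),(.4417,-.2885,.118)]: print(proj("wrist",X,T))
a=cv2.resize(im[110:230,380:540],None,fx=4,fy=4,interpolation=cv2.INTER_CUBIC)[:,:,::-1]
b=cv2.resize(im[100:180,50:170],None,fx=4,fy=4,interpolation=cv2.INTER_CUBIC)[:,:,::-1]
c=np.zeros((800,640,3),np.uint8);c[:480]=a;c[480:,:480]=b;cv2.imwrite("pics/w2c.png",c)
```

```text
[-0.038  0.005 -0.006 -0.032 -0.001  0.138] 2.2
[457.86896313 195.99382422]
[188.78379043 401.02145608]
[ 73.92977242 149.77696479]
```

View pics/w2c.png

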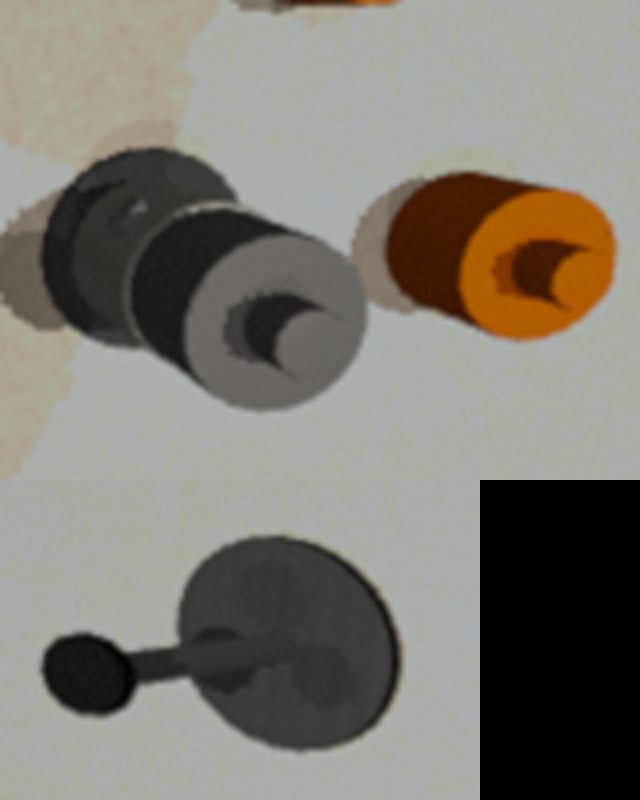

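Run:
```python
from h import *
np.set_printoptions(precision=4,suppress=True)
T=np.load("w1.npz")["T"]
rk=[ray("side",(279.5,142.3)),ray("top",(230.3,224.2)),ray("wrist",(457.3,196.1),T)]
rh=[ray("side",(297.4,259.3)),ray("top",(382.9,220.4)),ray("wrist",(71.5,148.),T)]
for r in (rk,rh): print(tri(r),[onz(a,.162 if r is rk else .119) for a in r])
# bases: wrist
print("bucket base by wrist", onz(ray("wrist",(380+137/4-.4,110+247/4-.4),T),.006))
print("stand base by wrist", onz(ray("wrist",(50+285/4-.4,100+163/4-.4),T),.006))
print("stand base top", onz(ray("top",(350+182/6-.4,200+131/6-.4)),.004),"side",onz(ray("side",(270+178/6-.4,245+200/6-.4)),.004))
move((.4225,.216,.22),98)
```

```text
(array([0.4228, 0.2154, 0.1638]), [np.float64(0.6584633745942828), np.float64(0.6600555605673627), np.float64(1.0336753549073001)]) [array([0.4232, 0.2183, 0.162 ]), array([0.4224, 0.2163, 0.162 ]), array([0.423 , 0.2152, 0.162 ])]
(array([ 0.4409, -0.2895,  0.1192]), [np.float64(0.4380045863920506), np.float64(2.0307065087558698), np.float64(1.7596342759213217)]) [array([ 0.4408, -0.2899,  0.119 ]), array([ 0.4425, -0.2882,  0.119 ]), array([ 0.4395, -0.2907,  0.119 ])]
bucket base by wrist [0.4215 0.212  0.006 ]
stand base by wrist [ 0.4396 -0.2939  0.006 ]
stand base top [ 0.441  -0.2915  0.004 ] side [ 0.442  -0.2882  0.004 ]
t 2.25 pos [0.4292 0.0299 0.3594] F [ 1.4 -0.8 -0.3] w 0.0871
offset cm [18.52  1.89 13.95] rot deg [-0.05 -0.06 -0.15] |rot| 0.2
```

Request:
drive_tool --plan '[{"offset": [2.3,0.2,1],"delta_rot": [0,0,0],"jaw": 7},{"offset": [5,0.5,2.5],"delta_rot": [0,0,0],"jaw": 6},{"offset": [8,0.8,4.5],"delta_rot": [0,0,0],"jaw": 6},{"offset": [11,1.1,6.7],"delta_rot": [0,0,0],"jaw": 6},{"offset": [14,1.4,9],"delta_rot": [0,0,0],"jaw": 6},{"offset": [16.5,1.7,11.5],"delta_rot": [0,0,0],"jaw": 6},{"offset": [18,1.8,13],"delta_rot": [0,0,0],"jaw": 6},{"offset": [18.5,1.9,14],"delta_rot": [0,0,0],"jaw": 6}]'

```text
time: 2.92
position: [0.4236, 0.2152, 0.2175]
tool_rot: [0.658, 0.753, -0.001, -0.001]
ft_force: [0.5, -0.4, 0.3]
grip_width: 0.0605
```

Run:
```python
from h import *
camera("wrist");camera("wrist");o=get_obs();print(o["joint_velocities"].round(3))
T=wristT(o);im=camera("wrist");cv2.imwrite("pics/w3.png",im[:,:,::-1])
print(proj("wrist",(.4228,.2155,.162),T))
move((.4228,.2155,.138),98)
```

```text
[-0.029 -0.044 -0.027 -0.011  0.027 -0.013]
[314.98921835 218.47578912]
t 3.07 pos [0.4247 0.2134 0.2191] F [ 0.6  0.2 -0.2] w 0.0601
offset cm [ 0.24 -0.15  8.11] rot deg [-0.07  0.05 -0.34] |rot| 0.4
```

View pics/w3.png

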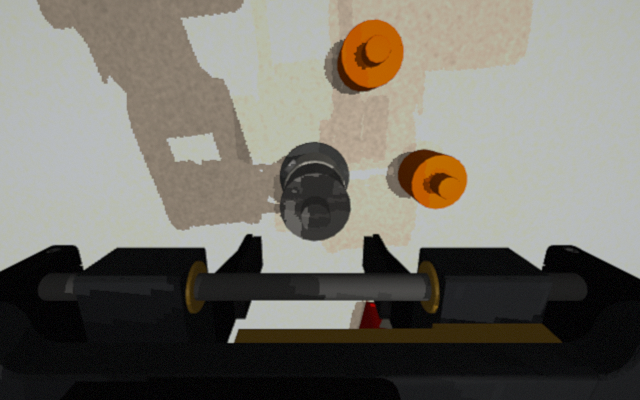

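Run:
```python
import cv2,numpy as np
im=cv2.imread("pics/w3.png")[130:250,270:370]
cv2.imwrite("pics/w3c.png",cv2.resize(np.clip(im.astype(float)*2,0,255).astype(np.uint8),None,fx=6,fy=6,interpolation=cv2.INTER_CUBIC)[:600*2])
```

```text
(no output)
```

View pics/w3c.png

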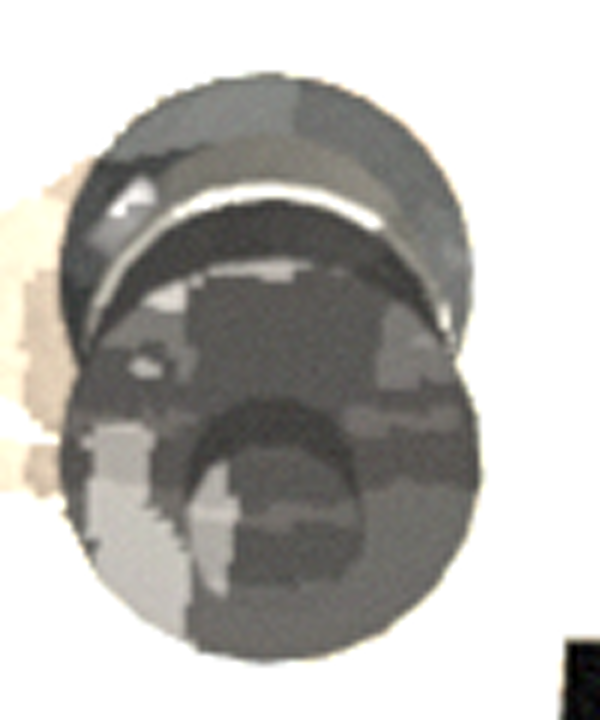

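Request:
drive_tool --plan '[{"offset": [0.2,-0.2,1.5],"delta_rot": [0,0,0],"jaw": 6},{"offset": [0.2,-0.2,3],"delta_rot": [0,0,0],"jaw": 6},{"offset": [0.2,-0.2,4.5],"delta_rot": [0,0,0],"jaw": 6},{"offset": [0.2,-0.2,6],"delta_rot": [0,0,0],"jaw": 6},{"offset": [0.2,-0.2,7],"delta_rot": [0,0,0],"jaw": 6},{"offset": [0.2,-0.2,7.7],"delta_rot": [0,0,0],"jaw": 6},{"offset": [0.2,-0.2,8],"delta_rot": [0,0,0],"jaw": 6},{"offset": [0.2,-0.2,8.0],"delta_rot": [0,0,0],"jaw": 6}]'

```text
time: 3.73
position: [0.423, 0.215, 0.1399]
tool_rot: [0.659, 0.752, 0.0, 0.0]
ft_force: [-0.2, 0.3, 0.4]
grip_width: 0.0602
```

Request:
drive_tool --plan '[{"offset": [0,0,0],"delta_rot": [0,0,0],"jaw": 4},{"offset": [0,0,0],"delta_rot": [0,0,0],"jaw": 3},{"offset": [0,0,0],"delta_rot": [0,0,0],"jaw": 2},{"offset": [0,0,0],"delta_rot": [0,0,0],"jaw": 1.5},{"offset": [0,0,0],"delta_rot": [0,0,0],"jaw": 1.5},{"offset": [0,0,0],"delta_rot": [0,0,0],"jaw": 1.5},{"offset": [0,0,0],"delta_rot": [0,0,0],"jaw": 1.5},{"offset": [0,0,0],"delta_rot": [0,0,0],"jaw": 1.5}]' --squeeze 20

```text
time: 4.4
position: [0.4224, 0.2158, 0.1397]
tool_rot: [0.658, 0.753, 0.0, 0.0]
ft_force: [0.4, -0.3, 2.0]
grip_width: 0.0235
```

Run:
```python
from h import *
cv2.imwrite("pics/s1.png",cv2.resize(camera("side")[100:240,200:360],None,fx=5,fy=5)[:,:,::-1])
move((.4228,.2155,.24),98)
```

```text
t 4.45 pos [0.4224 0.2158 0.1397] F [ 0.3 -0.2  1.8] w 0.0231
offset cm [ -0.03   0.04 -10.03] rot deg [ 0.01  0.   -0.32] |rot| 0.3
```

View pics/s1.png

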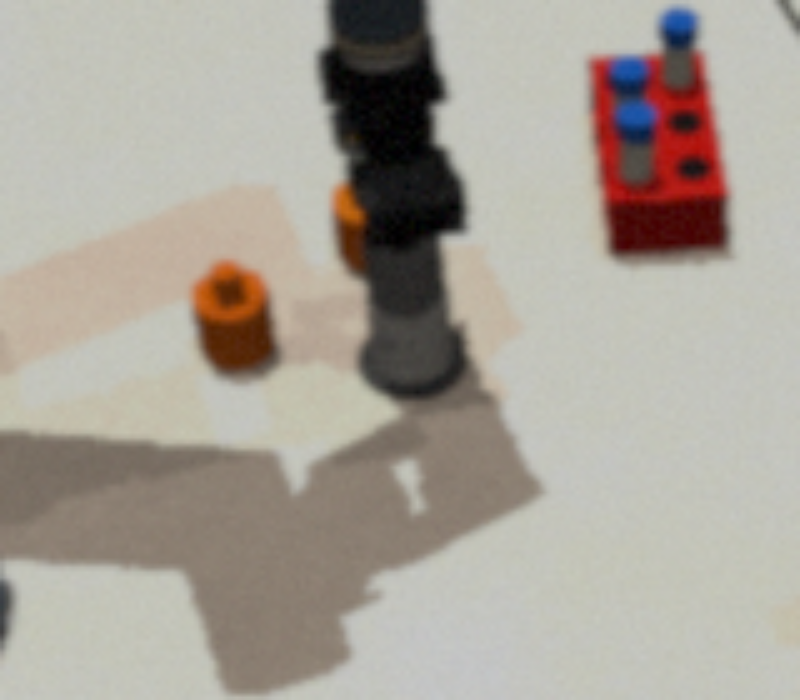

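Request:
drive_tool --plan '[{"offset": [0,0,-0.3],"delta_rot": [0,0,0],"jaw": 1.5},{"offset": [0,0,-1],"delta_rot": [0,0,0],"jaw": 1.5},{"offset": [0,0,-2.2],"delta_rot": [0,0,0],"jaw": 1.5},{"offset": [0,0,-4],"delta_rot": [0,0,0],"jaw": 1.5},{"offset": [0,0,-6],"delta_rot": [0,0,0],"jaw": 1.5},{"offset": [0,0,-8],"delta_rot": [0,0,0],"jaw": 1.5},{"offset": [0,0,-9.6],"delta_rot": [0,0,0],"jaw": 1.5},{"offset": [0,0,-10.5],"delta_rot": [0,0,0],"jaw": 1.5}]' --squeeze 20

```text
time: 5.12
position: [0.4231, 0.216, 0.2469]
tool_rot: [0.658, 0.753, 0.001, 0.001]
ft_force: [0.5, 0.8, -0.2]
grip_width: 0.0228
```

Run:
```python
from h import *
cv2.imwrite("pics/s2.png",cv2.resize(camera("side")[100:240,200:360],None,fx=5,fy=5)[:,:,::-1])
move((.47,0,.25),98)
move((.4415,-.2895,.245),98)
```

```text
t 5.17 pos [0.4238 0.2162 0.2477] F [1.2 0.5 0.4] w 0.0234
offset cm [-22.04   1.69  -0.23] rot deg [ 0.32 -0.03 -0.32] |rot| 0.5
t 5.17 pos [0.4238 0.2162 0.2477] F [1.2 0.5 0.4] w 0.0234
offset cm [-50.35  -5.     0.21] rot deg [ 0.32 -0.03 -0.32] |rot| 0.5
```

View pics/s2.png

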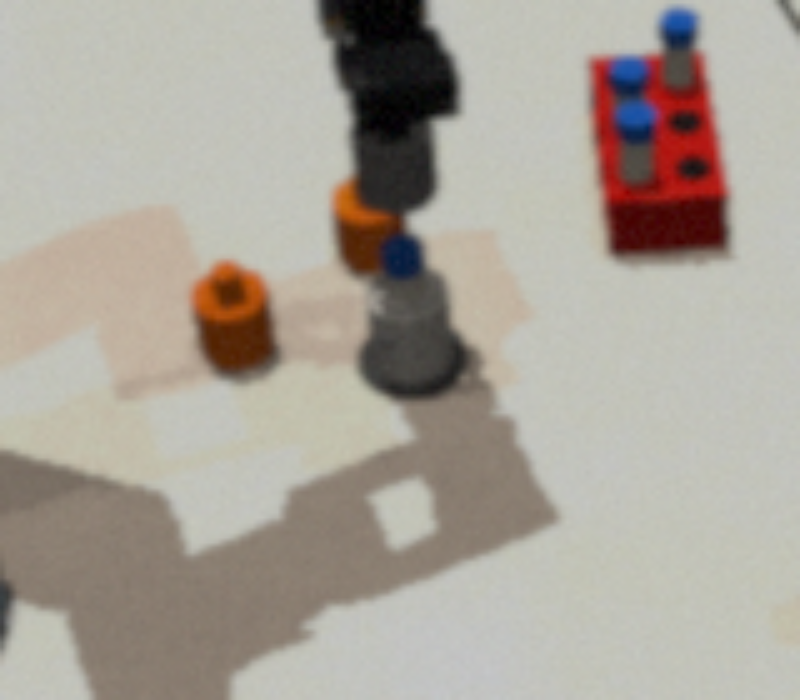

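Request:
drive_tool --plan '[{"offset": [-1.2,0.1,0],"delta_rot": [0,0,0],"jaw": 1.5},{"offset": [-3.5,0.3,0],"delta_rot": [0,0,0],"jaw": 1.5},{"offset": [-6.5,0.5,0],"delta_rot": [0,0,0],"jaw": 1.5},{"offset": [-10,0.5,0],"delta_rot": [0,0,0],"jaw": 1.5},{"offset": [-13.5,0.5,0],"delta_rot": [0,0,0],"jaw": 1.5},{"offset": [-17,0.4,0],"delta_rot": [0,0,0],"jaw": 1.5},{"offset": [-20.5,0.2,0],"delta_rot": [0,0,0],"jaw": 1.5},{"offset": [-24,0,0],"delta_rot": [0,0,0],"jaw": 1.5}]'

```text
time: 5.83
position: [0.4537, -0.0236, 0.2439]
tool_rot: [0.658, 0.753, -0.0, -0.001]
ft_force: [2.0, 0.4, -0.4]
grip_width: 0.0232
```

Run:
```python
from h import *
move((.4415,-.2895,.245),98)
```

```text
t 5.83 pos [ 0.4537 -0.0236  0.2439] F [ 2.   0.4 -0.4] w 0.0232
offset cm [-26.19  -4.76  -0.12] rot deg [-0.07 -0.04 -0.33] |rot| 0.3
```

Request:
drive_tool --plan '[{"offset": [-3.6,-0.6,0],"delta_rot": [0,0,0],"jaw": 1.5},{"offset": [-7.4,-1.3,0],"delta_rot": [0,0,0],"jaw": 1.5},{"offset": [-11.2,-2,0],"delta_rot": [0,0,0],"jaw": 1.5},{"offset": [-15,-2.7,0],"delta_rot": [0,0,0],"jaw": 1.5},{"offset": [-18.6,-3.4,0],"delta_rot": [0,0,0],"jaw": 1.5},{"offset": [-22,-4,0],"delta_rot": [0,0,0],"jaw": 1.5},{"offset": [-24.7,-4.5,0],"delta_rot": [0,0,0],"jaw": 1.5},{"offset": [-26.2,-4.8,0],"delta_rot": [0,0,0],"jaw": 1.5}]'

```text
time: 6.5
position: [0.4413, -0.2915, 0.2438]
tool_rot: [0.659, 0.752, -0.0, 0.0]
ft_force: [0.0, 0.4, -0.5]
grip_width: 0.0233
```

Run:
```python
from h import *
camera("top");a=camera("side")
t=camera("top")
cv2.imwrite("pics/s3.png",np.hstack([cv2.resize(a[180:320,240:360],None,fx=3.3,fy=3.3),cv2.resize(t[170:310,330:450],None,fx=3.3,fy=3.3)])[:,:,::-1])
move((.4415,-.2895,.245),98)
move((.4415,-.2895,.132),98)
```

```text
t 6.65 pos [ 0.4412 -0.2881  0.2437] F [ 0.5  1.3 -0.5] w 0.0234
offset cm [-0.14  0.01 -0.13] rot deg [-0.05 -0.13 -0.44] |rot| 0.5
t 6.65 pos [ 0.4412 -0.2881  0.2437] F [ 0.5  1.3 -0.5] w 0.0234
offset cm [-0.17  0.02 11.17] rot deg [-0.05 -0.13 -0.44] |rot| 0.5
```

View pics/s3.png

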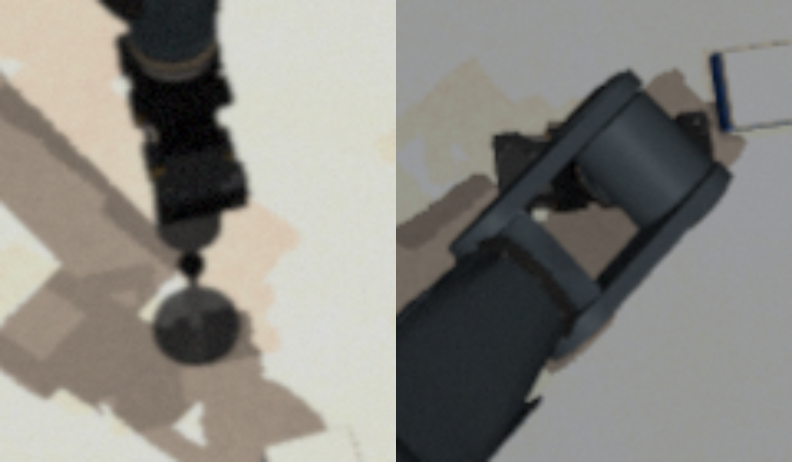

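Request:
drive_tool --plan '[{"offset": [-0.1,0,1],"delta_rot": [0,0,0],"jaw": 1.5},{"offset": [-0.1,0,2.5],"delta_rot": [0,0,0],"jaw": 1.5},{"offset": [-0.1,0,4.5],"delta_rot": [0,0,0],"jaw": 1.5},{"offset": [-0.1,0,6.5],"delta_rot": [0,0,0],"jaw": 1.5},{"offset": [-0.1,0,8.5],"delta_rot": [0,0,0],"jaw": 1.5},{"offset": [-0.1,0,10],"delta_rot": [0,0,0],"jaw": 1.5},{"offset": [-0.1,0,10.8],"delta_rot": [0,0,0],"jaw": 1.5},{"offset": [-0.1,0,11.2],"delta_rot": [0,0,0],"jaw": 1.5}]'

```text
time: 7.32
position: [0.4412, -0.2867, 0.131]
tool_rot: [0.658, 0.753, 0.0, -0.002]
ft_force: [-0.4, 0.3, -0.2]
grip_width: 0.0231
```

Request:
drive_tool --plan '[{"offset": [0,0,0.1],"delta_rot": [0,0,0],"jaw": 1.5},{"offset": [0,0,0.2],"delta_rot": [0,0,0],"jaw": 1.5},{"offset": [0,0,0.2],"delta_rot": [0,0,0],"jaw": 1.5},{"offset": [0,0,0.3],"delta_rot": [0,0,0],"jaw": 1.5},{"offset": [0,0,0.3],"delta_rot": [0,0,0],"jaw": 1.5},{"offset": [0,0,0.3],"delta_rot": [0,0,0],"jaw": 1.5},{"offset": [0,0,0.4],"delta_rot": [0,0,0],"jaw": 1.5},{"offset": [0,0,0.4],"delta_rot": [0,0,0],"jaw": 1.5}]'

```text
time: 7.98
position: [0.4418, -0.2892, 0.1286]
tool_rot: [0.658, 0.753, -0.0, 0.0]
ft_force: [-0.7, -0.7, -0.2]
grip_width: 0.0236
```

Run:
```python
from h import *
a=camera("side")
cv2.imwrite("pics/s4.png",cv2.resize(a[200:320,240:360],None,fx=5,fy=5)[:,:,::-1])
move((.4415,-.2895,.128),98)
```

```text
t 8.03 pos [ 0.4418 -0.2892  0.1286] F [-1.3 -0.3 -1.6] w 0.0235
offset cm [-0.03 -0.04  0.06] rot deg [ 0.    0.   -0.34] |rot| 0.3
```

View pics/s4.png

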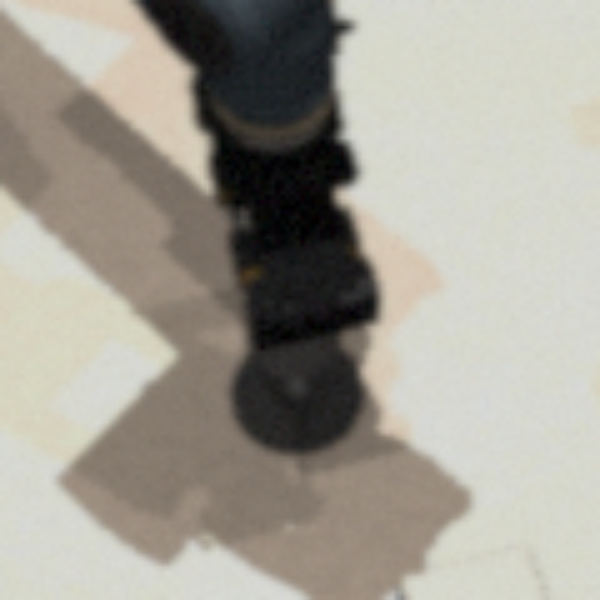

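Continue down slowly until contact shows.

Request:
drive_tool --plan '[{"offset": [0,0,0.1],"delta_rot": [0,0,0],"jaw": 1.5},{"offset": [0,0,0.1],"delta_rot": [0,0,0],"jaw": 1.5},{"offset": [0,0,0.2],"delta_rot": [0,0,0],"jaw": 1.5},{"offset": [0,0,0.2],"delta_rot": [0,0,0],"jaw": 1.5},{"offset": [0,0,0.2],"delta_rot": [0,0,0],"jaw": 1.5},{"offset": [0,0,0.2],"delta_rot": [0,0,0],"jaw": 1.5},{"offset": [0,0,0.2],"delta_rot": [0,0,0],"jaw": 1.5},{"offset": [0,0,0.2],"delta_rot": [0,0,0],"jaw": 1.5}]'

```text
time: 8.7
position: [0.442, -0.2893, 0.1276]
tool_rot: [0.658, 0.753, -0.0, 0.0]
ft_force: [-2.1, 2.4, 7.5]
grip_width: 0.0236
```

Contact (7.5 N up at 0.1276, as predicted). Release slowly.

Request:
drive_tool --plan '[{"offset": [0,0,-0.1],"delta_rot": [0,0,0],"jaw": 1.5},{"offset": [0,0,-0.1],"delta_rot": [0,0,0],"jaw": 2.4},{"offset": [0,0,-0.1],"delta_rot": [0,0,0],"jaw": 3},{"offset": [0,0,-0.1],"delta_rot": [0,0,0],"jaw": 4},{"offset": [0,0,-0.1],"delta_rot": [0,0,0],"jaw": 5},{"offset": [0,0,-0.1],"delta_rot": [0,0,0],"jaw": 6},{"offset": [0,0,-0.1],"delta_rot": [0,0,0],"jaw": 6},{"offset": [0,0,-0.1],"delta_rot": [0,0,0],"jaw": 6}]'

```text
time: 9.37
position: [0.4419, -0.2891, 0.1275]
tool_rot: [0.658, 0.753, 0.0, -0.0]
ft_force: [0.5, -0.1, -0.4]
grip_width: 0.0544
```

Request:
drive_tool --plan '[{"offset": [0,0,-0.5],"delta_rot": [0,0,0],"jaw": 6},{"offset": [0,0,-1.5],"delta_rot": [0,0,0],"jaw": 6},{"offset": [0,0,-3],"delta_rot": [0,0,0],"jaw": 6},{"offset": [0,0,-5],"delta_rot": [0,0,0],"jaw": 6},{"offset": [0,0,-7],"delta_rot": [0,0,0],"jaw": 6},{"offset": [0,0,-9],"delta_rot": [0,0,0],"jaw": 6},{"offset": [0,0,-11],"delta_rot": [0,0,0],"jaw": 6},{"offset": [0,0,-13],"delta_rot": [0,0,0],"jaw": 6}]'

```text
time: 10.03
position: [0.4418, -0.2891, 0.2596]
tool_rot: [0.658, 0.753, -0.0, 0.001]
ft_force: [-0.2, -1.8, 0.6]
grip_width: 0.0597
```

Run:
```python
from h import *
a=camera("side")
T=wristT();w=camera("wrist")
cv2.imwrite("pics/s5.png",np.hstack([cv2.resize(a[200:320,240:360],None,fx=4,fy=4),cv2.resize(w[80:280,220:420],(480,480))])[:,:,::-1])
# tilt lens view: compute
move((.45,.05,.30),98)
```

```text
t 10.13 pos [ 0.4437 -0.2909  0.2619] F [ 1.1 -1.  -0.3] w 0.0598
offset cm [33.67  5.2  -4.03] rot deg [ 0.32  0.42 -0.32] |rot| 0.6
```

View pics/s5.png

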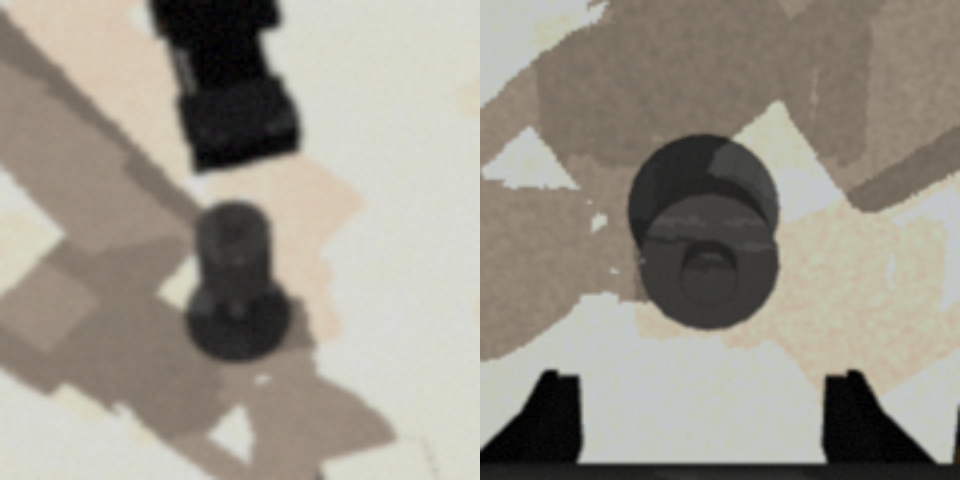

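Run:
```python
from h import *
np.set_printoptions(precision=4,suppress=True)
S={'fn':(193,161),'bn':(310,101),'ff':(163,104),'bf':(283,46)}
Tt={'fn':(365,312),'bn':(340,122),'ff':(240,325),'bf':(220,132)}
P={}
for k in S:
    P[k],e=tri([ray("side",(350+S[k][0]/6-.42,150+S[k][1]/6-.42)),ray("top",(285+Tt[k][0]/8-.44,85+Tt[k][1]/8-.44))]); print(k,P[k],e)
for a,b in (('fn','bn'),('ff','bf')):
    d=P[b]-P[a];print("tilt",np.arctan2(d[2],np.hypot(d[0],d[1])),"yaw deg",np.degrees(np.arctan2(d[1],d[0])),np.linalg.norm(d))
print(np.linalg.norm(P['fn']-P['ff']))
move((.52,-.17,.37),98,20)
```

```text
fn [ 0.7383 -0.1059  0.2656] [np.float64(0.8622348933883944), np.float64(0.8622348933882797)]
bn [ 0.8041 -0.095   0.292 ] [np.float64(1.0246701835488514), np.float64(1.0246701835487642)]
ff [ 0.733  -0.0574  0.2617] [np.float64(0.28693984050107585), np.float64(0.2869398405009857)]
bf [ 0.8005 -0.0491  0.2895] [np.float64(0.9574820705585866), np.float64(0.957482070558501)]
tilt 0.3770814835489887 yaw deg 9.456843232655814 0.0716784211878146
tilt 0.38820222146831085 yaw deg 7.002644715364615 0.07347643800035021
0.04896508804300687
t 10.13 pos [ 0.4437 -0.2909  0.2619] F [ 1.1 -1.  -0.3] w 0.0598
offset cm [ 10.88   9.24 -10.84] rot deg [-19.68   0.47  -0.24] |rot| 19.7
```

Request:
drive_tool --plan '[{"offset": [1,0.8,-1.2],"delta_rot": [-2,0,0],"jaw": 6},{"offset": [2.4,2,-2.6],"delta_rot": [-5,0,0],"jaw": 6},{"offset": [3.8,3.2,-4],"delta_rot": [-7.5,0,0],"jaw": 6},{"offset": [5.2,4.4,-5.4],"delta_rot": [-10,0,0],"jaw": 6},{"offset": [6.6,5.6,-6.8],"delta_rot": [-12.5,0,0],"jaw": 6},{"offset": [8,6.8,-8.2],"delta_rot": [-15,0,0],"jaw": 6},{"offset": [9.5,8,-9.6],"delta_rot": [-17.5,0,0],"jaw": 6},{"offset": [10.9,9.2,-10.8],"delta_rot": [-20,0,0],"jaw": 6}]'

```text
time: 10.8
position: [0.5185, -0.1678, 0.366]
tool_rot: [0.648, 0.741, 0.132, 0.115]
ft_force: [-0.3, -0.5, -0.0]
grip_width: 0.0599
```

Run:
```python
from h import *
move((.60,-.10,.37),98,40)
```

```text
t 10.8 pos [ 0.5185 -0.1678  0.366 ] F [-0.3 -0.5 -0. ] w 0.0599
offset cm [5.63 8.57 2.71] rot deg [-19.9    0.14  -0.3 ] |rot| 19.9
```

Request:
drive_tool --plan '[{"offset": [0.7,1,0.3],"delta_rot": [-2.5,0,0],"jaw": 6},{"offset": [1.4,2.1,0.6],"delta_rot": [-5,0,0],"jaw": 6},{"offset": [2.1,3.2,1],"delta_rot": [-7.5,0,0],"jaw": 6},{"offset": [2.8,4.3,1.4],"delta_rot": [-10,0,0],"jaw": 6},{"offset": [3.5,5.4,1.7],"delta_rot": [-12.5,0,0],"jaw": 6},{"offset": [4.2,6.5,2.1],"delta_rot": [-15,0,0],"jaw": 6},{"offset": [5,7.6,2.4],"delta_rot": [-17.5,0,0],"jaw": 6},{"offset": [5.6,8.6,2.7],"delta_rot": [-20,0,0],"jaw": 6}]'

```text
time: 11.47
position: [0.6001, -0.1005, 0.369]
tool_rot: [0.618, 0.707, 0.258, 0.225]
ft_force: [-0.1, 0.0, -0.2]
grip_width: 0.0598
```

Run:
```python
from h import *
camera("side");camera("side");camera("side");camera("side")
o=get_obs();print(o["joint_velocities"].round(3),o["position"],o["q"].round(2))
T=wristT(o);im=camera("wrist");np.savez("w4.npz",T=T);cv2.imwrite("pics/w4.png",im[:,:,::-1])
print(proj("wrist",(.7158,-.0843,.2335),T))
```

```text
[-0.005 -0.004 -0.02   0.002 -0.    -0.004] [ 0.59976971 -0.10123046  0.36901304] [-0.57  0.15  1.8   0.66  0.74 -2.67]
[313.68711953 185.68676773]
```

View pics/w4.png

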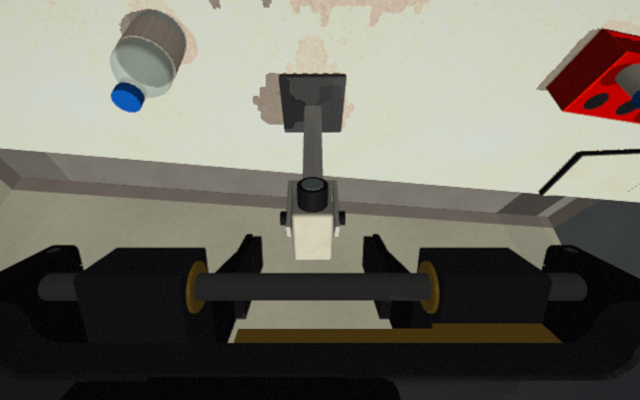

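Run:
```python
import cv2,numpy as np
im=cv2.imread("pics/w4.png")[165:265,265:365]
cv2.imwrite("pics/w4c.png",cv2.resize(np.clip(im.astype(float)*1.3,0,255).astype(np.uint8),None,fx=6,fy=6,interpolation=cv2.INTER_CUBIC))
```

```text
(no output)
```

View pics/w4c.png

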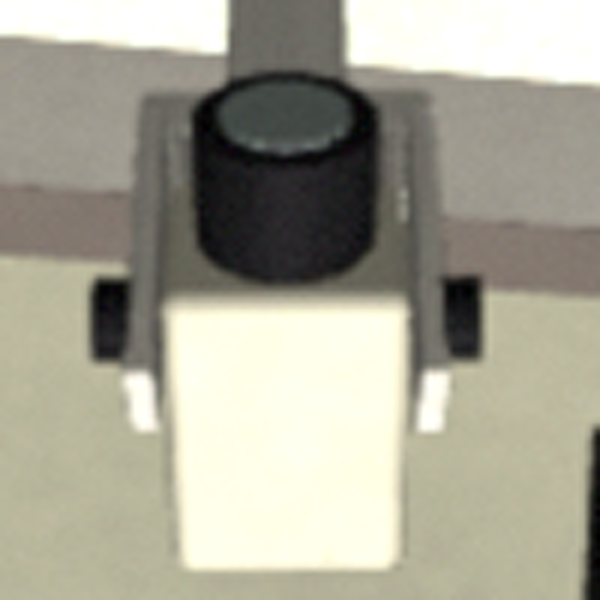

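Run:
```python
from h import *
from scipy.optimize import brentq
np.set_printoptions(precision=4,suppress=True)
T=np.load("w4.npz")["T"]
px=lambda x,y:(265+x/6-.42,165+y/6-.42)
k1=onz(ray("wrist",px(110,320),T),.25);k2=onz(ray("wrist",px(463,320),T),.25);A=(k1+k2)/2
print("knobs",k1,k2,A,"yaw",np.degrees(np.arctan2(-(k2-k1)[0],(k2-k1)[1])))
L=px(285.5,116.5)
yaw=np.radians(8)
h=np.array([np.cos(yaw),np.sin(yaw),0])
f=lambda th:A-.05*(np.cos(th)*h+np.sin(th)*np.array([0,0,1]))
for dA in (0,.001,.002):
  for dr in (0,-1):
    AA=onz(ray("wrist",px(286,320+6*dr*.5),T),.25)
    g=lambda th:proj("wrist",AA-.05*(np.cos(th)*h+np.sin(th)*np.array([0,0,1]))+np.array([0,0,0]),T)[1]-L[1]
    try: th=brentq(g,0,.6);print(dr,th)
    except Exception as e: print(g(0),g(.6))
th=.37
print(f(th), proj("wrist",f(th),T),L, "lens tri",tri([ray("wrist",L,T),ray("side",(372.8,179.1)),ray("top",(323.1,132.7))]))
lp=f(th);v=lp-T[:3,3];v/=np.linalg.norm(v);
print("view el",np.degrees(np.arcsin(-v[2])),np.linalg.norm(lp-T[:3,3]))
print(np.arctan2(-v[1],v[0]))
```

```text
knobs [ 0.7673 -0.117   0.25  ] [ 0.7576 -0.0423  0.25  ] [ 0.7625 -0.0797  0.25  ] yaw 7.440586687448974
0 0.40415908373239273
-1 0.37459144660866833
0 0.40415908373239273
-1 0.37459144660866833
0 0.40415908373239273
-1 0.37459144660866833
[ 0.7163 -0.0862  0.2319] [312.0657 184.7401] (312.1633333333333, 183.99666666666667) lens tri (array([ 0.7157, -0.0848,  0.2325]), [np.float64(1.6639440783293564), np.float64(1.6206236571605541), np.float64(0.8776893002591606)])
view el 36.765178301920315 0.3526061815830431
-0.13397785506547663
```

Run:
```python
from h import *
move((.61,.0,.38),62,40)
```

```text
t 11.72 pos [ 0.6001 -0.1016  0.3695] F [-0.2  0.1  0.2] w 0.06
offset cm [9.94 2.47 0.69] rot deg [ -0.05 -22.9   27.34] |rot| 35.7
```

Request:
drive_tool --plan '[{"offset": [1.2,0.3,0.1],"delta_rot": [0,-2.9,3.4],"jaw": 6},{"offset": [2.4,0.6,0.2],"delta_rot": [0,-5.7,6.8],"jaw": 6},{"offset": [3.7,0.9,0.2],"delta_rot": [0,-8.6,10.2],"jaw": 6},{"offset": [5,1.2,0.3],"delta_rot": [0,-11.5,13.7],"jaw": 6},{"offset": [6.2,1.5,0.4],"delta_rot": [0,-14.3,17],"jaw": 6},{"offset": [7.4,1.8,0.5],"delta_rot": [0,-17.2,20.5],"jaw": 6},{"offset": [8.7,2.2,0.6],"delta_rot": [0,-20,24],"jaw": 6},{"offset": [9.9,2.5,0.7],"delta_rot": [0,-22.9,27.3],"jaw": 6}]'

```text
time: 12.38
position: [0.6069, -0.0159, 0.3756]
tool_rot: [0.771, 0.543, 0.191, 0.271]
ft_force: [-0.9, -0.3, 0.6]
grip_width: 0.0597
```

Run:
```python
from h import *
move((.665,.01,.36),28,40)
```

```text
t 12.38 pos [ 0.6069 -0.0159  0.3756] F [-0.9 -0.3  0.6] w 0.0597
offset cm [4.39 2.61 4.09] rot deg [ -1.21 -26.8   32.75] |rot| 42.3
```

Request:
drive_tool --plan '[{"offset": [0.5,0.3,0.5],"delta_rot": [0,-3.3,4],"jaw": 6},{"offset": [1,0.6,1],"delta_rot": [0,-6.6,8],"jaw": 6},{"offset": [1.6,0.9,1.5],"delta_rot": [0,-10,12],"jaw": 6},{"offset": [2.2,1.3,2],"delta_rot": [0,-13.3,16],"jaw": 6},{"offset": [2.8,1.7,2.5],"delta_rot": [0,-16.6,20],"jaw": 6},{"offset": [3.3,2,3],"delta_rot": [0,-20,24.5],"jaw": 6},{"offset": [3.8,2.3,3.5],"delta_rot": [0,-23,28.5],"jaw": 6},{"offset": [4.4,2.6,4],"delta_rot": [-1,-26.8,32.7],"jaw": 6}]'

```text
time: 13.05
position: [0.665, 0.0104, 0.3611]
tool_rot: [0.912, 0.227, 0.082, 0.331]
ft_force: [0.0, 0.1, 0.6]
grip_width: 0.06
```

Run:
```python
from h import *
for _ in range(8): camera("side")
o=get_obs();print(o["joint_velocities"].round(3),o["position"],o["q"].round(2))
T=wristT(o);im=camera("wrist");np.savez("w5.npz",T=T);cv2.imwrite("pics/w5.png",im[:,:,::-1])
print(proj("wrist",(.7158,-.0843,.2335),T),proj("wrist",(.7625,-.08,.25),T))
```

```text
[ 0.    -0.001 -0.005 -0.001  0.001  0.002] [0.66344979 0.01021562 0.36061446] [ 0.12  0.42  1.42 -0.72  1.13 -0.11]
[314.20618966 187.18232106] [351.52324089 208.10992803]
```

View pics/w5.png

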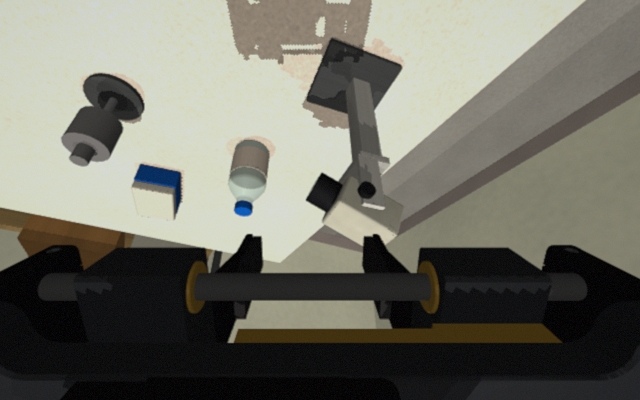

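Run:
```python
import cv2,numpy as np
im=cv2.imread("pics/w5.png")[155:255,295:415]
cv2.imwrite("pics/w5c.png",cv2.resize(np.clip(im.astype(float)*1.3,0,255).astype(np.uint8),None,fx=6,fy=6,interpolation=cv2.INTER_CUBIC))
```

```text
(no output)
```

View pics/w5c.png

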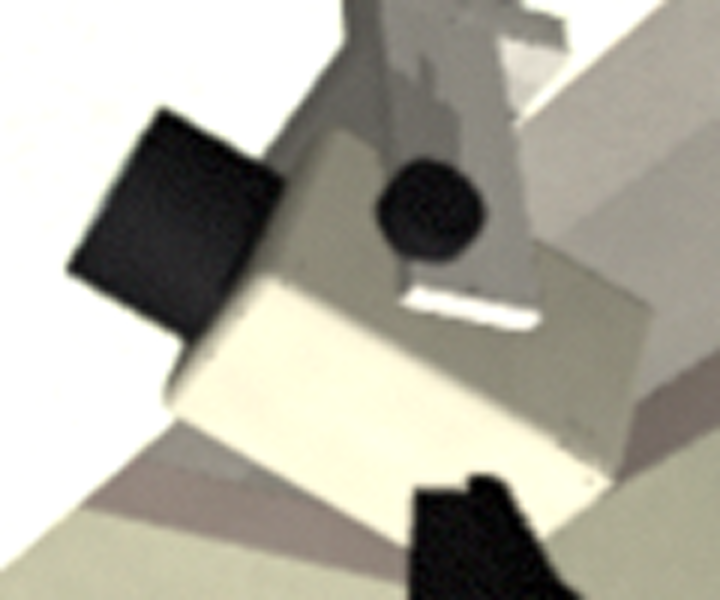

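Run:
```python
from h import *
from scipy.optimize import brentq
np.set_printoptions(precision=4,suppress=True)
T4=np.load("w4.npz")["T"];T5=np.load("w5.npz")["T"]
p4=lambda x,y:(265+x/6-.42,165+y/6-.42)
p5=lambda x,y:(295+x/6-.42,155+y/6-.42)
L,e=tri([ray("wrist",p4(285.5,116.5),T4),ray("wrist",p5(114,190),T5)]);print("lens",L,e)
# near top edge of the box: plane-normal constraints
def nrm(T,a,b):
    n=np.cross(ray("wrist",a,T)[1],ray("wrist",b,T)[1]);return n/np.linalg.norm(n)
lines5=[((262,283),(603,485)),((160,107),(283,178)),((67,272),(187,342)),((172,410),(395,538))]
for yaw in (7,7.5,8,8.5,9):
    y=np.radians(yaw);h=np.array([np.cos(y),np.sin(y),0])
    d=lambda th:np.cos(th)*h+np.sin(th)*np.array([0,0,1])
    print(yaw,[round(brentq(lambda th:nrm(T5,p5(*a),p5(*b))@d(th),0,.7),4) for a,b in lines5],
     "w4 left/right edges", [round(float(nrm(T4,p4(*a),p4(*b))@d(.38)),4) for a,b in [((163,300),(183,566)),((410,300),(400,566)),((192,115),(199,245)),((380,115),(374,245))]])
# front corners triangulated
for n,a,b in [("near(+y) front",(410,298),(262,283)),("far front",(163,298),(170,405)),("near back",(400,568),(607,487))]:
    print(n,tri([ray("wrist",p4(*a),T4),ray("wrist",p5(*b),T5)]))
print("knob +y", tri([ray("wrist",p4(470,320),T4),ray("wrist",p5(430,208),T5)]))
```

```text
lens [ 0.716  -0.0861  0.231 ] [np.float64(0.04404779532804591), np.float64(0.04404779532803045)]
7 [0.3955, 0.3747, 0.391, 0.3855] w4 left/right edges [0.03, 0.0191, 0.0255, 0.0001]
7.5 [0.4026, 0.3827, 0.3975, 0.3914] w4 left/right edges [0.0219, 0.0111, 0.0174, -0.008]
8 [0.4096, 0.3906, 0.4038, 0.3973] w4 left/right edges [0.0139, 0.003, 0.0094, -0.0161]
8.5 [0.4166, 0.3985, 0.4101, 0.4032] w4 left/right edges [0.0058, -0.0051, 0.0013, -0.0242]
9 [0.4235, 0.4063, 0.4164, 0.409] w4 left/right edges [-0.0022, -0.0132, -0.0068, -0.0323]
near(+y) front (array([ 0.7306, -0.0597,  0.2626]), [np.float64(0.5071852103374737), np.float64(0.5071852103374621)])
far front (array([ 0.7398, -0.1075,  0.2605]), [np.float64(0.2822955232840992), np.float64(0.2822955232841769)])
near back (array([ 0.7946, -0.0505,  0.2913]), [np.float64(0.11870911002075998), np.float64(0.11870911002076472)])
knob +y (array([ 0.7547, -0.0414,  0.2511]), [np.float64(0.4658996947455644), np.float64(0.4658996947454287)])
```

Run:
```python
from h import *
move((.53,.1,.36),60,15)
```

```text
t 13.5 pos [0.6635 0.0103 0.3607] F [ 0.2  0.4 -0. ] w 0.0599
offset cm [ -7.51 -10.98  -9.04] rot deg [ 24.11  14.79 -28.35] |rot| 40.0
```

Request:
drive_tool --plan '[{"offset": [-0.9,-1.4,-1.2],"delta_rot": [3,1.8,-3.5],"jaw": 6},{"offset": [-1.9,-2.8,-2.3],"delta_rot": [6,3.6,-7],"jaw": 6},{"offset": [-2.8,-4.1,-3.4],"delta_rot": [9,5.5,-10.6],"jaw": 6},{"offset": [-3.8,-5.5,-4.5],"delta_rot": [12,7.4,-14],"jaw": 6},{"offset": [-4.7,-6.9,-5.6],"delta_rot": [15,9.2,-17.6],"jaw": 6},{"offset": [-5.6,-8.2,-6.8],"delta_rot": [18,11,-21],"jaw": 6},{"offset": [-6.6,-9.6,-7.9],"delta_rot": [21,13,-25],"jaw": 6},{"offset": [-7.5,-11,-9],"delta_rot": [24,14.8,-28.4],"jaw": 6}]'

```text
time: 14.17
position: [0.5293, 0.1008, 0.3599]
tool_rot: [0.857, 0.498, 0.066, 0.113]
ft_force: [-0.5, 0.5, 0.3]
grip_width: 0.0599
```

Run:
```python
from h import *
move((.41,.19,.30),98.2,0)
```

```text
t 14.17 pos [0.5293 0.1008 0.3599] F [-0.5  0.5  0.3] w 0.0599
offset cm [  1.83 -15.83   1.96] rot deg [ 14.48   4.94 -37.71] |rot| 40.7
```

Request:
drive_tool --plan '[{"offset": [0.2,-2,0.2],"delta_rot": [1.8,0.6,-4.7],"jaw": 6},{"offset": [0.5,-4,0.5],"delta_rot": [3.6,1.2,-9.4],"jaw": 6},{"offset": [0.7,-6,0.7],"delta_rot": [5.4,1.9,-14],"jaw": 6},{"offset": [0.9,-8,1],"delta_rot": [7.2,2.5,-19],"jaw": 6},{"offset": [1.1,-10,1.2],"delta_rot": [9,3.1,-23.5],"jaw": 6},{"offset": [1.4,-12,1.5],"delta_rot": [10.8,3.7,-28.3],"jaw": 6},{"offset": [1.6,-14,1.7],"delta_rot": [12.6,4.3,-33],"jaw": 6},{"offset": [1.8,-15.8,2],"delta_rot": [14.5,4.9,-37.7],"jaw": 6}]'

```text
time: 14.83
position: [0.4107, 0.1898, 0.2989]
tool_rot: [0.655, 0.756, -0.001, 0.0]
ft_force: [-0.2, -0.0, -0.7]
grip_width: 0.06
```

Run:
```python
from h import *
for _ in range(4): s=camera("side")
t=camera("top")
o=get_obs();print(o["joint_velocities"].round(3),o["position"],o["q"].round(2))
T=wristT(o);im=camera("wrist");np.savez("w6.npz",T=T);cv2.imwrite("pics/w6.png",im[:,:,::-1]);cv2.imwrite("pics/s6.png",s[:,:,::-1])
print(proj("wrist",(.4228,.2155,.126),T),proj("side",(.4228,.2155,.126)))
for n,c in (("wrist",im),("side",s)):
    hsv=cv2.cvtColor(c,cv2.COLOR_RGB2HSV);m=cv2.inRange(hsv,(100,120,20),(130,255,255))
    k,l,st,ce=cv2.connectedComponentsWithStats(m);print(n,[(st[i].tolist(),ce[i].round(1).tolist()) for i in range(1,k) if st[i,4]>15])
a=cv2.resize(im[100:240,240:440],None,fx=4,fy=4,interpolation=cv2.INTER_CUBIC);cv2.imwrite("pics/w6c.png",a[:,:,::-1])
```

```text
[-0.006  0.001 -0.008  0.003  0.003 -0.005] [0.41289967 0.1892489  0.29928265] [ 0.18  0.2   1.74 -0.    1.2  -1.52]
[333.84299875 195.40430604] [280.14499378 149.76329824]
wrist [([320, 179, 28, 29, 652], [333.4, 193.1])]
side [([50, 92, 6, 6, 21], [52.6, 94.1]), ([333, 102, 6, 7, 35], [335.3, 105.0]), ([322, 112, 9, 16, 86], [326.2, 119.6]), ([277, 147, 7, 8, 49], [280.0, 150.6]), ([373, 247, 9, 9, 67], [377.1, 251.0]), ([52, 335, 11, 11, 79], [56.9, 339.9]), ([330, 348, 27, 12, 131], [342.6, 353.6]), ([46, 358, 12, 11, 81], [51.3, 362.5]), ([39, 381, 13, 11, 87], [45.1, 386.5])]
```

View pics/w6c.png

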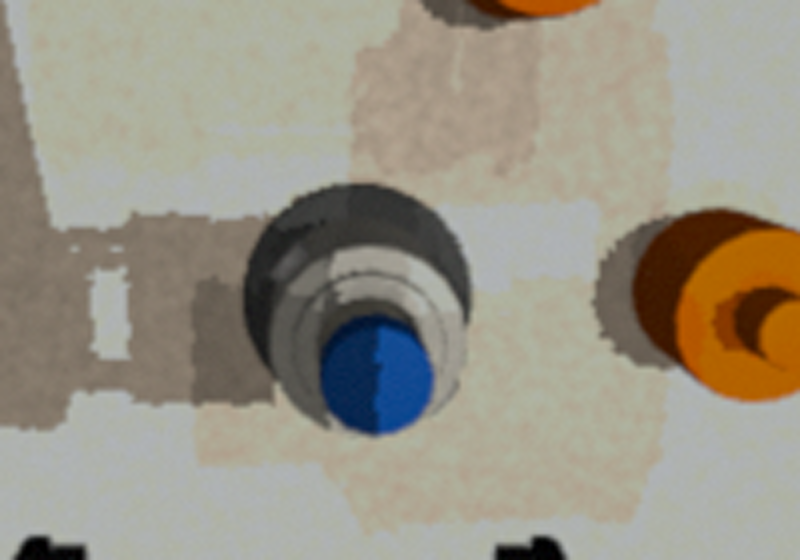

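Run:
```python
from h import *
T=np.load("w6.npz")["T"];print(tri([ray("wrist",(333.7,194.7),T),ray("side",(280.0,149.9))]))
move((.4226,.2155,.097),98.2,0)
```

```text
(array([0.42214597, 0.21526361, 0.12555387]), [np.float64(0.04923413576698467), np.float64(0.04923413576702331)])
t 15.13 pos [0.413  0.1892 0.2993] F [ 0.4  0.  -1.2] w 0.0602
offset cm [ 2.53  1.27 20.23] rot deg [ 0.1   0.16 -0.32] |rot| 0.4
```

Cap top triangulates to (0.422, 0.215, 0.1256), matching expectations.

Request:
drive_tool --plan '[{"offset": [0.6,0.3,1.5],"delta_rot": [0,0,0],"jaw": 6},{"offset": [1.3,0.6,3.5],"delta_rot": [0,0,0],"jaw": 6},{"offset": [1.9,0.9,6],"delta_rot": [0,0,0],"jaw": 6},{"offset": [2.3,1.1,8.5],"delta_rot": [0,0,0],"jaw": 6},{"offset": [2.5,1.2,10.5],"delta_rot": [0,0,0],"jaw": 6},{"offset": [2.5,1.2,12],"delta_rot": [0,0,0],"jaw": 6},{"offset": [2.5,1.2,13],"delta_rot": [0,0,0],"jaw": 6},{"offset": [2.5,1.2,13],"delta_rot": [0,0,0],"jaw": 6}]'

```text
time: 15.8
position: [0.42, 0.2151, 0.1669]
tool_rot: [0.657, 0.754, -0.002, -0.0]
ft_force: [-0.2, -0.7, 0.3]
grip_width: 0.0599
```

Run:
```python
from h import *
camera("side")
move((.4224,.2154,.097),98.2,0)
```

```text
t 15.85 pos [0.4206 0.2154 0.168 ] F [-0.5 -0.7  0.3] w 0.0595
offset cm [-0.    0.19  7.1 ] rot deg [-0.11  0.15 -0.29] |rot| 0.3
```

Request:
drive_tool --plan '[{"offset": [0,0.1,1],"delta_rot": [0,0,0],"jaw": 6},{"offset": [0,0.1,2.2],"delta_rot": [0,0,0],"jaw": 6},{"offset": [0,0.1,3.5],"delta_rot": [0,0,0],"jaw": 6},{"offset": [0,0.1,4.8],"delta_rot": [0,0,0],"jaw": 6},{"offset": [0,0.1,5.8],"delta_rot": [0,0,0],"jaw": 6},{"offset": [0,0.1,6.6],"delta_rot": [0,0,0],"jaw": 6},{"offset": [0,0.1,7],"delta_rot": [0,0,0],"jaw": 6},{"offset": [0,0.1,7],"delta_rot": [0,0,0],"jaw": 6}]'

```text
time: 16.52
position: [0.4217, 0.2157, 0.0984]
tool_rot: [0.656, 0.754, -0.001, 0.001]
ft_force: [0.2, -0.9, 0.6]
grip_width: 0.0602
```

Request:
drive_tool --plan '[{"offset": [0,0,0],"delta_rot": [0,0,0],"jaw": 5},{"offset": [0,0,0],"delta_rot": [0,0,0],"jaw": 4},{"offset": [0,0,0],"delta_rot": [0,0,0],"jaw": 3.2},{"offset": [0,0,0],"delta_rot": [0,0,0],"jaw": 2.5},{"offset": [0,0,0],"delta_rot": [0,0,0],"jaw": 2.5},{"offset": [0,0,0],"delta_rot": [0,0,0],"jaw": 2.5},{"offset": [0,0,0],"delta_rot": [0,0,0],"jaw": 2.5},{"offset": [0,0,0],"delta_rot": [0,0,0],"jaw": 2.5}]' --squeeze 30

```text
time: 17.18
position: [0.4216, 0.2159, 0.0988]
tool_rot: [0.656, 0.755, -0.001, 0.001]
ft_force: [-0.0, -0.4, 4.6]
grip_width: 0.033
```

Run:
```python
from h import *
o=get_obs();print(o["position"],o["grip_width"],o["ft_force"],o["moment"])
```

```text
[0.42164451 0.21589708 0.09875031] 0.033010931562584465 [-2.99498993e-03 -4.23623396e-01  4.56722177e+00] [ 0.1321587  -0.08782617 -0.01610221]
```

Request:
drive_tool --plan '[{"offset": [0,0,-0.5],"delta_rot": [0,0,0],"jaw": 2.5},{"offset": [0,0,-1.7],"delta_rot": [0,0,0],"jaw": 2.5},{"offset": [0,0,-3.5],"delta_rot": [0,0,0],"jaw": 2.5},{"offset": [0,0,-6],"delta_rot": [0,0,0],"jaw": 2.5},{"offset": [0,0,-9],"delta_rot": [0,0,0],"jaw": 2.5},{"offset": [0,0,-12],"delta_rot": [0,0,0],"jaw": 2.5},{"offset": [0,0,-14.5],"delta_rot": [0,0,0],"jaw": 2.5},{"offset": [0,0,-16],"delta_rot": [0,0,0],"jaw": 2.5}]'

```text
time: 17.85
position: [0.4222, 0.2164, 0.2614]
tool_rot: [0.656, 0.755, 0.001, 0.002]
ft_force: [-0.2, -0.2, -0.5]
grip_width: 0.0331
```

Run:
```python
from h import *
s=camera("side");w=camera("wrist")
cv2.imwrite("pics/s7.png",np.hstack([cv2.resize(s[100:220,220:340],None,fx=4,fy=4),cv2.resize(w[80:280,220:420],(480,480))])[:,:,::-1])
th=.395;h=np.array([np.cos(np.radians(8.2)),np.sin(np.radians(8.2)),0]);zz=np.array([0,0,1])
L=np.array([.716,-.0855,.231]);F=L-.12*(np.cos(th)*h+np.sin(th)*zz);tz=-np.sin(th)*h+np.cos(th)*zz
print("F",F,"tz",tz,"TCP",F+.0788*tz)
move((.47,.05,.28),98.2,10)
move(F+.0788*tz-.04*h,98.2,np.degrees(th))
```

```text
F [ 0.60637279 -0.10129752  0.18482302] tz [-0.380874   -0.05488478  0.92299656] TCP [ 0.57635992 -0.10562244  0.25755515]
t 17.95 pos [0.423  0.2167 0.2612] F [-0.3  0.2 -1.8] w 0.0334
offset cm [-17.16   2.35  -1.84] rot deg [-9.67  0.11 -0.2 ] |rot| 9.7
t 17.95 pos [0.423  0.2167 0.2612] F [-0.3  0.2 -1.8] w 0.0334
offset cm [-34.06   6.7    0.46] rot deg [-22.3    0.13  -0.19] |rot| 22.3
```

View pics/s7.png

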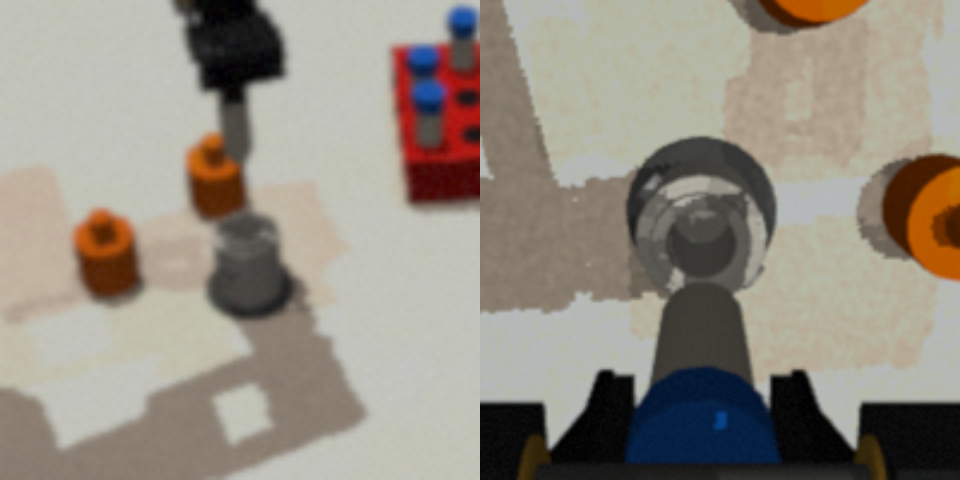

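Request:
drive_tool --plan '[{"offset": [-1,0.2,-0.1],"delta_rot": [-0.8,0,0],"jaw": 2.5},{"offset": [-2.8,0.5,-0.2],"delta_rot": [-2,0,0],"jaw": 2.5},{"offset": [-5,0.9,-0.4],"delta_rot": [-3.4,0,0],"jaw": 2.5},{"offset": [-7.5,1.4,-0.6],"delta_rot": [-5,0,0],"jaw": 2.5},{"offset": [-10,1.8,-0.8],"delta_rot": [-6.5,0,0],"jaw": 2.5},{"offset": [-12.5,2.2,-0.9],"delta_rot": [-8,0,0],"jaw": 2.5},{"offset": [-15,2.6,-1],"delta_rot": [-9.5,0,0],"jaw": 2.5},{"offset": [-17,3,-1],"delta_rot": [-11,0,0],"jaw": 2.5}]'

```text
time: 18.62
position: [0.4737, 0.0499, 0.267]
tool_rot: [0.653, 0.751, 0.07, 0.063]
ft_force: [0.0, -0.1, -1.0]
grip_width: 0.0328
```

```bash
cat >> h.py <<'E'
th=.395;h=np.array([np.cos(np.radians(8.2)),np.sin(np.radians(8.2)),0]);zz=np.array([0,0,1])
LENS=np.array([.716,-.0855,.231]);F=LENS-.12*(np.cos(th)*h+np.sin(th)*zz);tz=-np.sin(th)*h+np.cos(th)*zz
E
python3 - <<'E'
from h import *
print(get_obs()["q"].round(2))
move(F+.0788*tz-.03*h,98.2,np.degrees(th))
E
```

```text
[-0.17  0.19  1.87  0.07  0.9  -1.91]
t 18.62 pos [0.4737 0.0499 0.267 ] F [ 0.  -0.1 -1. ] w 0.0328
offset cm [-16.83   4.75   1.91] rot deg [-11.81   0.21  -0.21] |rot| 11.8
```

Request:
drive_tool --plan '[{"offset": [-2,0.6,0.2],"delta_rot": [-1.5,0,0],"jaw": 2.5},{"offset": [-4.3,1.2,0.5],"delta_rot": [-3,0,0],"jaw": 2.5},{"offset": [-6.8,1.9,0.8],"delta_rot": [-4.6,0,0],"jaw": 2.5},{"offset": [-9.3,2.6,1.1],"delta_rot": [-6.3,0,0],"jaw": 2.5},{"offset": [-11.8,3.3,1.4],"delta_rot": [-8,0,0],"jaw": 2.5},{"offset": [-14,3.9,1.6],"delta_rot": [-9.7,0,0],"jaw": 2.5},{"offset": [-15.8,4.4,1.8],"delta_rot": [-11,0,0],"jaw": 2.5},{"offset": [-16.8,4.7,1.9],"delta_rot": [-11.8,0,0],"jaw": 2.5}]'

```text
time: 19.28
position: [0.5463, -0.11, 0.2569]
tool_rot: [0.644, 0.739, 0.147, 0.129]
ft_force: [-0.2, 0.5, 0.3]
grip_width: 0.033
```

Run:
```python
from h import *
for _ in range(6): s=camera("side")
t=camera("top")
o=get_obs();T=wristT(o);w=camera("wrist");np.savez("w8.npz",T=T,q=o["tool_rot"],p=o["position"])
for n,i in (("s8",s),("t8",t),("w8",w)): cv2.imwrite(f"pics/{n}.png",i[:,:,::-1])
cv2.imwrite("pics/c8.png",np.hstack([cv2.resize(s[130:230,310:430],None,fx=4,fy=4),cv2.resize(t[90:190,260:380],None,fx=4,fy=4)])[:,:,::-1][:,:800])
cv2.imwrite("pics/w8c.png",cv2.resize(w[150:270,262:362],None,fx=5,fy=5,interpolation=cv2.INTER_CUBIC)[:,:,::-1])
print(o["q"].round(2),o["joint_velocities"].round(3))
move(F+.0788*tz,98.2,np.degrees(th))
```

```text
[-0.53  0.27  1.84  0.36  0.74 -2.47] [ 0.004 -0.007 -0.009  0.002 -0.002 -0.001]
t 19.68 pos [ 0.5469 -0.1064  0.2592] F [ 1.2  0.3 -0.6] w 0.0332
offset cm [-0.33  2.64  1.28] rot deg [ 0.07  0.15 -0.09] |rot| 0.2
```

View pics/c8.png

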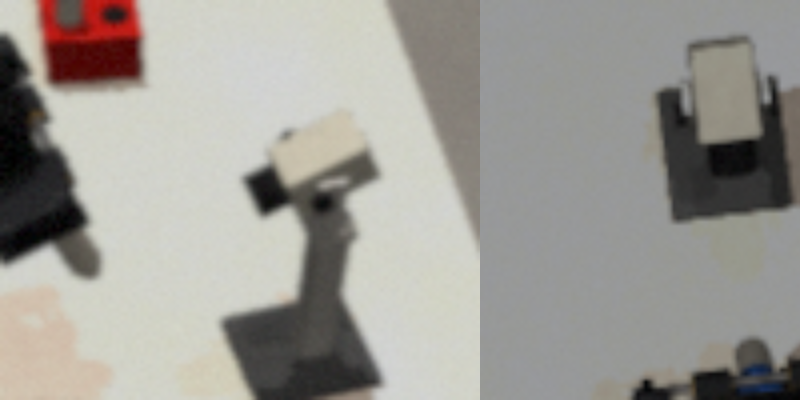

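View pics/w8c.png

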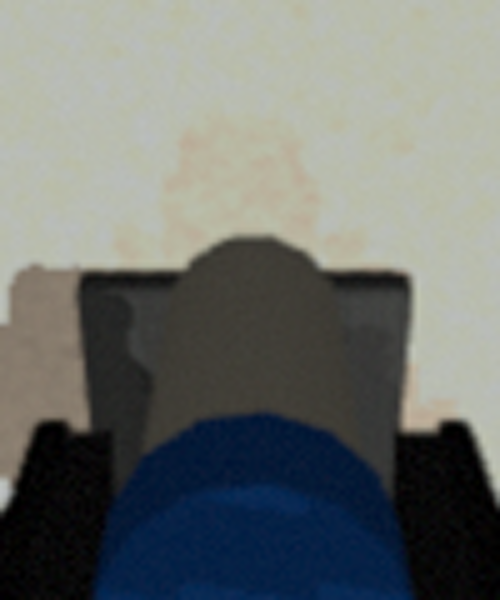

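View pics/w8.png

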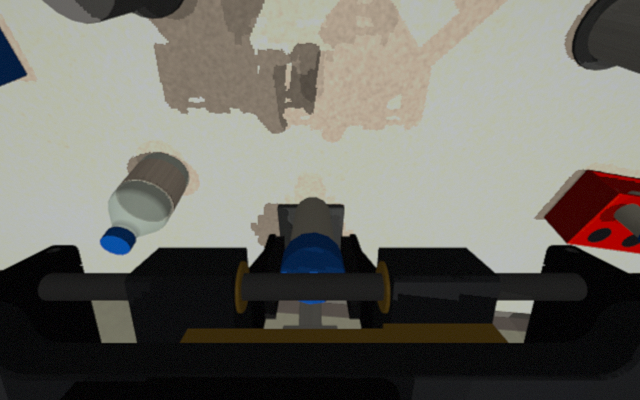

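Run:
```python
from h import *
C=calibration("wrist")["tool_from_camera"]
for P in [(0,0,.0908),(0,-.006,.0908),(0,-.0145,.0738),(0,0,.0908-.118),(0,-.017,-.0272),(0,-.017,-.0072),(-.0145,0,.06),(.0145,0,.06),(-.017,0,-.007),(.017,0,-.007)]: print(P,proj("wrist",P,C), (proj("wrist",P,C)+.42-[262,150])*5)
```

```text
(0, 0, 0.0908) [312.6915191  205.71569217] [255.55759549 280.67846084]
(0, -0.006, 0.0908) [312.68411206 199.24922394] [255.5205603  248.34611972]
(0, -0.0145, 0.0738) [312.72611007 195.06566756] [255.73055036 227.42833779]
(0, 0, -0.027199999999999988) [313.29262967 274.60228082] [258.56314836 625.11140411]
(0, -0.017, -0.0272) [313.27501941 244.12226908] [258.47509703 472.71134538]
(0, -0.017, -0.0072) [313.11475752 229.02986098] [257.67378761 397.24930489]
(-0.0145, 0, 0.06) [294.490254  217.3609221] [164.55126998 338.90461049]
(0.0145, 0, 0.06) [331.094691   217.29456041] [347.57345501 338.57280207]
(-0.017, 0, -0.007) [283.65194886 256.42859649] [110.35974432 534.24298243]
(0.017, 0, -0.007) [342.61324211 256.31913005] [405.16621056 533.69565024]
```

Run:
```python
from h import *
yt=np.cos(th)*h+np.sin(th)*zz
move(F+.0788*tz-.0016*yt,98.2,np.degrees(th))
```

```text
t 19.68 pos [ 0.5469 -0.1064  0.2592] F [ 1.2  0.3 -0.6] w 0.0332
offset cm [-0.33  2.48  1.28] rot deg [ 0.07  0.15 -0.09] |rot| 0.2
```

Request:
drive_tool --plan '[{"offset": [0,0.3,0.2],"delta_rot": [0,0,0],"jaw": 2.5},{"offset": [-0.1,0.7,0.4],"delta_rot": [0,0,0],"jaw": 2.5},{"offset": [-0.2,1.2,0.6],"delta_rot": [0,0,0],"jaw": 2.5},{"offset": [-0.2,1.7,0.8],"delta_rot": [0,0,0],"jaw": 2.5},{"offset": [-0.3,2.1,1],"delta_rot": [0,0,0],"jaw": 2.5},{"offset": [-0.3,2.4,1.2],"delta_rot": [0,0,0],"jaw": 2.5},{"offset": [-0.3,2.5,1.3],"delta_rot": [0,0,0],"jaw": 2.5},{"offset": [-0.3,2.5,1.3],"delta_rot": [0,0,0],"jaw": 2.5}]'

```text
time: 20.35
position: [0.5759, -0.1064, 0.2569]
tool_rot: [0.643, 0.74, 0.148, 0.13]
ft_force: [0.3, -0.4, 0.3]
grip_width: 0.0336
```

Run:
```python
from h import *
for _ in range(6): s=camera("side")
t=camera("top")
o=get_obs();T=wristT(o);w=camera("wrist");np.savez("w9.npz",T=T,q=o["tool_rot"],p=o["position"])
for n,i in (("s9",s),("t9",t),("w9",w)): cv2.imwrite(f"pics/{n}.png",i[:,:,::-1])
cv2.imwrite("pics/c9.png",np.vstack([cv2.resize(s[140:220,310:430],None,fx=6,fy=5),cv2.resize(t[90:190,260:380],None,fx=6,fy=5)])[:600*2,:,::-1][:900])
yt=np.cos(th)*h+np.sin(th)*zz
move(F+.0788*tz-.0016*yt,98.2,np.degrees(th))
for X in (LENS,F,F-.012*tz,F+.106*tz): print(proj("side",X),proj("top",X))
```

```text
t 20.75 pos [ 0.5755 -0.1066  0.2572] F [-0.1  0.2  0.1] w 0.033
offset cm [ 0.08 -0.05  0.01] rot deg [ 0.12  0.21 -0.16] |rot| 0.3
[372.60392872 179.93413575] [323.50993236 132.49716797]
[340.32246964 196.01014181] [327.91274467 168.73466847]
[341.55054021 197.89665881] [327.68970059 167.75311334]
[328.81266999 178.3292095 ] [330.02676039 178.037865  ]
```

View pics/c9.png

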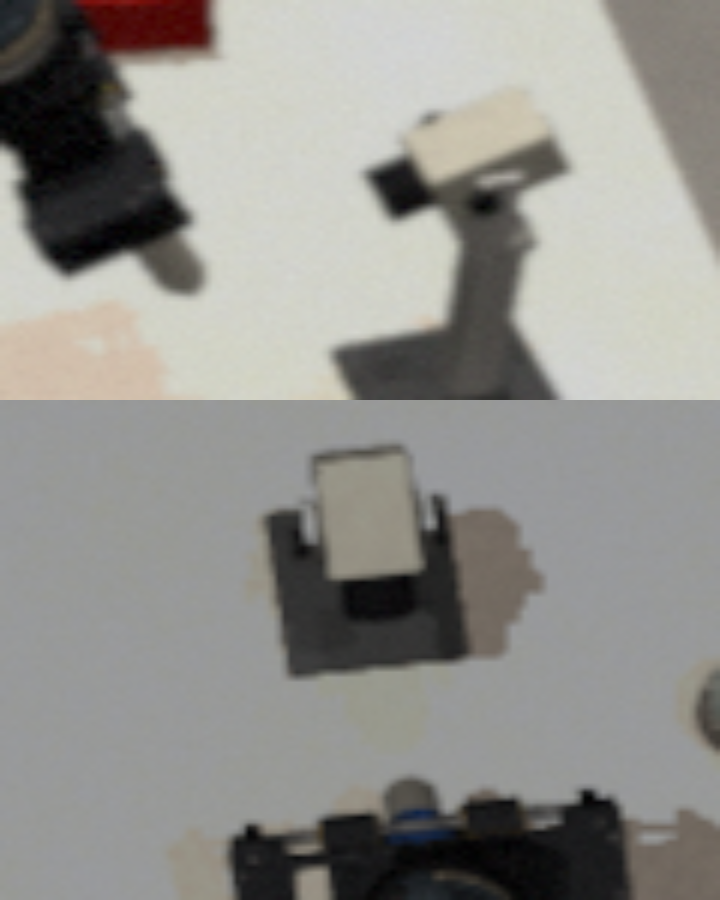

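Request:
drive_tool --plan '[{"offset": [0.05,0,0],"delta_rot": [0,0.2,-0.2],"jaw": 2.5},{"offset": [0.1,0,0],"delta_rot": [0,0.2,-0.2],"jaw": 2.5},{"offset": [0.1,0,0],"delta_rot": [0,0.2,-0.2],"jaw": 2.5},{"offset": [0.1,0,0],"delta_rot": [0,0.2,-0.2],"jaw": 2.5},{"offset": [0.1,0,0],"delta_rot": [0,0.2,-0.2],"jaw": 2.5},{"offset": [0.1,0,0],"delta_rot": [0,0.2,-0.2],"jaw": 2.5},{"offset": [0.1,0,0],"delta_rot": [0,0.2,-0.2],"jaw": 2.5},{"offset": [0.1,0,0],"delta_rot": [0,0.2,-0.2],"jaw": 2.5}]'

```text
time: 21.42
position: [0.5755, -0.1055, 0.2572]
tool_rot: [0.642, 0.741, 0.149, 0.129]
ft_force: [-0.4, 0.5, -0.2]
grip_width: 0.0329
```

Run:
```python
from h import *
for _ in range(8): s=camera("side")
o=get_obs();w=camera("wrist")
cv2.imwrite("pics/s10.png",s[:,:,::-1])
cv2.imwrite("pics/w10c.png",cv2.resize(w[150:270,262:362],None,fx=5,fy=5,interpolation=cv2.INTER_CUBIC)[:,:,::-1])
yt=np.cos(th)*h+np.sin(th)*zz
move(F+.0788*tz-.0016*yt,98.2,np.degrees(th));print(o["joint_velocities"].round(3))
```

```text
t 21.87 pos [ 0.5755 -0.1055  0.2572] F [ 0.4  0.5 -0.4] w 0.0332
offset cm [-0.02 -0.06 -0.  ] rot deg [0.12 0.   0.05] |rot| 0.1
[ 0.    -0.001  0.001 -0.001  0.     0.   ]
```

View pics/s10.png

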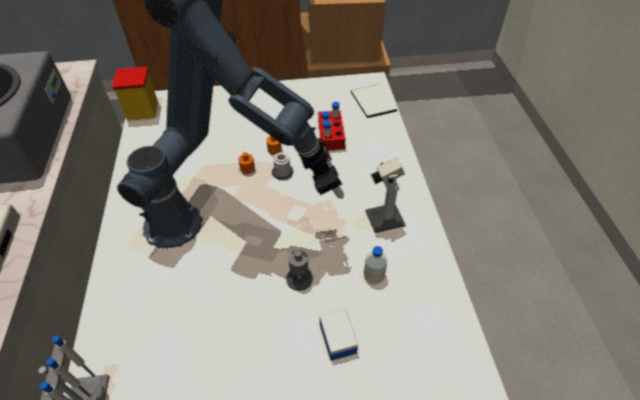

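View pics/w10c.png

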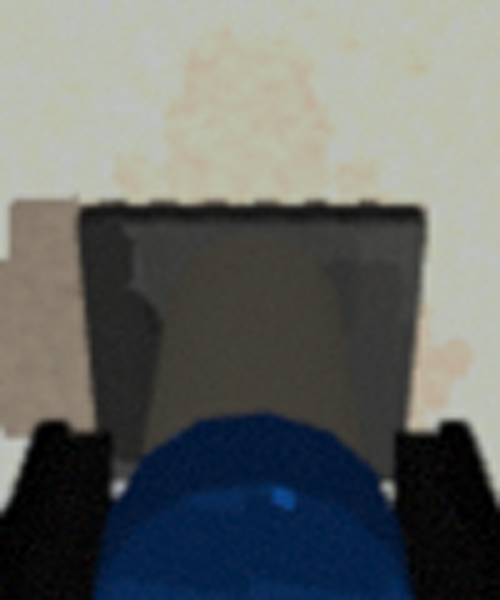

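```bash
python3 -c "
from rig import *
print(hand_in())"
```

```text
the job is handed in; nothing more can be done
None
```

The lid is hanging on the stand, and I handed the job in at about 22 s with the arm still and the tube held in front of the camera.

- **Lid:** I gripped it by the knob and lowered it onto the stand until about 7.5 N of contact, at the height worked out beforehand, then let go. It was still hanging upright on the head in the last side picture.
- **Tube:** I gripped it by the cap and drew it straight up out of the bucket. I measured the camera tilt at about 0.395 rad and its heading at about 8.2°.
- **Final pose:** The tool was within about 0.6 mm and 0.1° of the pose I aimed for. The tube had not slipped in the fingers. The side and top pictures put the tube within about 2 mm of where it should be.
- **Bystanders:** Rack, bottle, tip box and camera look unmoved in the pictures; I did not re-measure them.

**Disagreements between measurements:**
- **Tilt:** Estimates ranged from 0.336 to 0.42 rad. The first, coarse one from the fixed cameras was the lowest; the close wrist views mostly gave 0.37 to 0.42.
- **Lens position:** Fixed-camera and wrist estimates differed by up to 2.5 mm in height.

So the tip could be off the true focus by a few millimetres, and the lean by about 1°.

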